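Lay out a stripped handset around its housing

TASK

This handset has been stripped for repair: lay its parts out flat on the mat around the housing, each opposite the bay it came from, face up, centred on that side or end, parallel to that edge and about 20 mm (a finger's width) clear of the housing: the main board along the outside of the board-bay side, the battery along the battery-bay side, the loudspeaker box off the charging-socket end and the twin camera off the camera end. The screening cover goes squarely on top of the fence on the main board. Set the parts down rather than dropping them, and leave the housing, display, screw tin, screwdriver and tip cleaner where they are.

Things in the scene. Friction and masses are not known exactly. Their poses are not given: they have to be found in the camera images.
- housing: Black open tray of a stripped handset on the mat (mat surface z = 0.002), 162 (x) x 76 (y) x 16 mm, loose, 170 g, turned any way. Origin: underside centre, z up. +x end: camera pocket, two round windows. -x end: charging socket and loudspeaker chamber, slotted floor. +y side: narrow board bay, 26 mm wide. -y side: wide battery bay, 41 mm, two pale strips. Bays are 100 mm long.
- board: Main circuit board: long narrow green board 94 (x) x 24 (y) mm, 1.6 mm thick, with a steel screening fence 66 x 24 mm round its chips, centred on it, flat top 6.5 mm above the underside. 32 g. Origin at the centre of its underside, z up. Loose.
- battery: Battery: silver foil block 90 (x) x 38 (y) x 10 mm with a dark end strip and a pale label, 95 g. Underside centre is the origin, z up. Loose.
- cover: Screening cover of the main board: plain cast-aluminium bar-shaped lid 66 (x) x 24 (y) x 6 mm with shallow grooves along its top, 22 g. Origin at the centre of its underside, z up. Loose.
- speaker: Loudspeaker box: black plastic block 56 (x) x 20 (y) x 9 mm with a small steel grille, 18 g. Origin at the centre of its underside, z up. Loose.
- camera: Twin camera module: steel block 42 (x) x 24 (y) x 6.5 mm carrying two round lenses side by side, 11 mm high in all, 20 g. Origin at the centre of its underside, z up. Loose.
- display: Bystander: the handset's black glass display panel, 150 (x) x 72 (y) x 5 mm, lying beyond the housing. Origin at the centre of its underside, z up. Loose.
- tin: Bystander: round aluminium tin of screws, 60 mm across, 18 mm high. Origin at the centre of its underside, z up. Loose.
- driver: Bystander: precision screwdriver with a grey handle, 145 mm long along its x axis (tip at +x), 11 mm thick. Origin at the centre of its underside, z up. Loose.
- cleaner: Bystander: brass-wool soldering-tip cleaner, round black pot 74 mm across, 45 mm high. Origin at the centre of its underside, z up. Loose.

How it is judged:
At the end, for the whole second after the job is handed in: All at rest, face up. Board, battery, loudspeaker and camera lie flat on the mat at their own side or end of the housing: gap 8 to 32 mm, centred within 15 mm, long side parallel to that edge within 0.22 rad. Cover flat on the board's fence, centred within 8 mm, parallel within 0.2 rad (x of board in the frame of housing between -0.015 and 0.015 m and y of board in the frame of housing between 0.058 and 0.082 m and z of board in the frame of housing between -0.004 and 0.004 m and angle between the x axis of each of board, battery and the x axis of housing, either way round below 0.22 rad and angle between each of board, battery, speaker, camera, cover's own z axis and vertical below 0.1 rad and x of battery in the frame of housing between -0.015 and 0.015 m and y of battery in the frame of housing between -0.089 and -0.065 m and z of battery in the frame of housing between -0.004 and 0.004 m and x of speaker in the frame of housing between -0.123 and -0.099 m and y of speaker in the frame of housing between -0.015 and 0.015 m and z of speaker in the frame of housing between -0.004 and 0.004 m and angle between the x axis of each of speaker, camera and the y axis of housing, either way round below 0.22 rad and x of camera in the frame of housing between 0.101 and 0.125 m and y of camera in the frame of housing between -0.015 and 0.015 m and z of camera in the frame of housing between -0.004 and 0.004 m and x of cover in the frame of board between -0.008 and 0.008 m and y of cover in the frame of board between -0.008 and 0.008 m and z of cover in the frame of board between 0.0045 and 0.0085 m and angle between the x axis of cover and the x axis of board, either way round below 0.2 rad and linear speed of each of board, battery, speaker, camera, cover below 0.02 m/s and angular speed of each of board, battery, speaker, camera, cover below 0.2 rad/s); the robot touches nothing.
It fails at once if the housing is shifted by more than 15 mm (distance of housing from where it was at the start of the episode above 0.015 m).
It fails at once if the display, screw tin, screwdriver or tip cleaner is moved by more than 15 mm (distance of any of display, tin, driver, cleaner from where it was at the start of the episode above 0.015 m).
It fails at once if a part is dropped: free of the fingers more than 30 mm above the mat ((height (world z) of board above 0.032 m and contact force between the fingers and board below 0.01 N) or (height (world z) of battery above 0.032 m and contact force between the fingers and battery below 0.01 N) or (height (world z) of speaker above 0.032 m and contact force between the fingers and speaker below 0.01 N) or (height (world z) of camera above 0.032 m and contact force between the fingers and camera below 0.01 N) or (height (world z) of cover above 0.032 m and contact force between the fingers and cover below 0.01 N)).
It also fails if it takes over 112 s, if anything falls off the work surface, if the arm or the gripper's body presses on something with over 40 N, if the wrist force passes 120 N, or if a joint passes its speed limit or range.

ROBOT

A 6-joint arm with a two-finger parallel gripper is mounted at the origin on the work surface. World frame = base frame: x ahead of the robot, y to its left, z up, the work surface at z = 0. Lengths are in m, angles in rad, forces in N, time in s.
With the tool pointing down it reaches from about 0.35 to 0.775 m from the base axis. Payload 5.5 kg.
Tool frame: the origin (TCP) lies at the very end of the fingers, on their centre line; the grasp point (between the pads) lies 19 mm behind it; x points along the fingers, y is the direction in which the jaws open and shut, and the axes are right-handed (so a half turn about x gives the same grasp; the last joint's range is limited). The gripper opens to 85 mm and grips with 20 to 120 N. Pads are 22 mm wide; open, the fingers measure 114 mm over their backs; the gripper's body (76 mm by 85 mm) begins 54 mm behind the grasp point. The pads swing forward as they close: fully open they stand 13 mm farther back than shut.
Start: joints at [1.158, 0.313, 0.046, 1.304, 0, 1.431], TCP at [0.155, 0.554, 0.231] pointing down, gripper open.
Joint ranges: [-2.76, 2.76], [-0.86, 1.69], [-1.03, 1.26], [-2.2, 2.34], [-1.47, 1.5], [-3.14, 3.14]. Speed limits (rad/s): [2.57, 2.57, 3.14, 3.14, 3.14, 3.14].

INTERFACE

Orientations are given as a unit quaternion [w, x, y, z].
In Python, from workcell import env gives the robot as it stands.
- The arm moves only by the tool drive_tool, never from a script. Its argument "plan" is a list that holds one entry, the list of rows, each a list of 7 numbers: the shift along the tool's x, y, z in cm, then the turn, a rotation vector about the tool's x, y, z in degrees, then the opening, from 0 (shut) to 1 (fully open). In form: [[[tx, ty, tz, wx, wy, wz, fingers], ...]]. A call has exactly 5 rows; each row shifts and turns the commanded pose from where the row before left it, along the tool's axes as they then stand; what a row does not reach is not made up. A row lasts 1/12 s, in which the tool goes at most 41.7 mm and 7.16 degrees, less where a joint would pass 70% of its speed; a pose out of reach is approached as far as the arm can. A call with a gripper value outside its range is refused whole. The fingers move at their own pace and stop on an object; "squeeze" is the grip in N (left out, the last holds). Time passes only in rows, so rows that do not move let the fingers close, or fill a call up. It gives the time, the measured TCP pose, the force and the opening at its end, in the units of the state.
- env.get_state(): the state, without advancing time (a new reading comes with each control period).
- env.read_camera(name): name is "scene" or "top" or "wrist"; returns the picture (400x640x3 uint8, red, green, blue); there is no depth.
- env.camera_model(name): a dict with "camera_matrix" (3x3 intrinsics, pixels), "k1" (the pictures are not rectified: a ray, as slopes to the right and down, at radius r is drawn at 1 + k1 r^2 times it, then the intrinsics apply), "camera_from_world" (4x4, takes a point from world to camera coordinates); the wrist camera has in their place "T_tool_cam" (4x4, takes a point from camera to tool coordinates, whose origin is the TCP and whose axes are the tool frame's). Camera axes: x right, y down, z forward; pixel columns grow to the right and rows downward; lengths in m; the calibration is good to about 2 mm. A picture is of the moment at which its call begins: read the wrist's pose just before it. camera_model takes no time and is no camera call.
- env.hand_in(): hands the job in, once; it reports no verdict.
The state is a dict: "clock": time; "joint_pos": joint angles; "qvel": joint speeds; "tau": joint torques, N m; "tcp_pos": TCP position; "orientation": TCP orientation; "wrist_force": force on the tool from outside, world axes, zero at the start; "ft_torque": the same for the moment, N m; "finger_gap": finger opening in m.
Only numpy, scipy, OpenCV 4.12 (cv2) and the standard library are available. Lean on these libraries where they do the work, as an engineer would, in place of code of your own. Each camera call takes 0.05 s, during which the arm holds its last target.

## Working session

There is one attempt and no reset: what is moved stays moved. The work goes in short steps, Python scripts to look and compute and a tool call to move; the robot and the scene stay as the last step left them, time stands still between calls to the robot, and variables do not carry over. Pictures are saved under pics/ and viewed, and the job is handed in when it is done.

Besides the shell and the picture viewer there is one more tool, called as name([rows], argument=value, ...), one row to a line, values as JSON. drive_tool: Moves the arm, as the interface text tells. Its arguments: {"type":"object","properties":{"plan":{"type":"array","items":{"type":"array","items":{"type":"array","items":{"type":"number"}}}},"squeeze":{"type":"number"}},"required":["plan"]}

```bash
mkdir -p pics; ls
python3 - <<'E'
from workcell import env
import cv2,numpy as np
np.set_printoptions(precision=4,suppress=True)
for n in ["scene","top","wrist"]:
    im=env.read_camera(n); cv2.imwrite(f"pics/{n}0.png",im[:,:,::-1])
    print(n,env.camera_model(n))
print(env.get_state())
E
```

```text
pics
scene {'camera_matrix': array([[416.1558,   0.    , 320.2972],
       [  0.    , 416.1558, 202.662 ],
       [  0.    ,   0.    ,   1.    ]]), 'k1': 0.002350657067952619, 'camera_from_world': array([[ 0.8182,  0.5749, -0.008 , -0.5036],
       [ 0.3943, -0.5712, -0.7199, -0.2148],
       [-0.4184,  0.5859, -0.694 ,  1.6496],
       [ 0.    ,  0.    ,  0.    ,  1.    ]])}
top {'camera_matrix': array([[415.5724,   0.    , 319.2674],
       [  0.    , 415.5724, 199.2286],
       [  0.    ,   0.    ,   1.    ]]), 'k1': 0.006167961460907319, 'camera_from_world': array([[-0.0158, -0.9998,  0.0097, -0.0048],
       [-0.9965,  0.015 , -0.0819,  0.6233],
       [ 0.0817, -0.0109, -0.9966,  1.0459],
       [ 0.    ,  0.    ,  0.    ,  1.    ]])}
wrist {'camera_matrix': array([[301.9748,   0.    , 318.2181],
       [  0.    , 301.9748, 205.7947],
       [  0.    ,   0.    ,   1.    ]]), 'k1': -0.012768560136712287, 'T_tool_cam': array([[-0.0001, -0.3253,  0.9456, -0.1429],
       [ 1.    ,  0.    ,  0.0001, -0.    ],
       [-0.0001,  0.9456,  0.3253, -0.0841],
       [ 0.    ,  0.    ,  0.    ,  1.    ]])}
{'clock': 0.15, 'joint_pos': array([ 1.1584,  0.3138,  0.0452,  1.3036, -0.    ,  1.4312]), 'qvel': array([-0.0001, -0.0031,  0.0021, -0.002 ,  0.0002, -0.0001]), 'tau': array([  0.0021, -48.1064,  29.8816,   0.0139,  -0.0002,  -0.    ]), 'tcp_pos': array([0.1548, 0.5534, 0.2306]), 'orientation': array([ 0.7004,  0.0957,  0.7007, -0.0966]), 'wrist_force': array([-0.5171,  0.3035, -1.6811]), 'ft_torque': array([0.0364, 0.0041, 0.0035]), 'finger_gap': 0.08534215329395321}
```

View pics/top0.png

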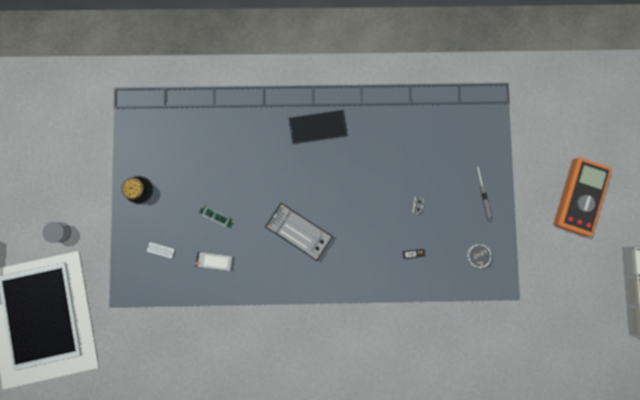

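View pics/scene0.png

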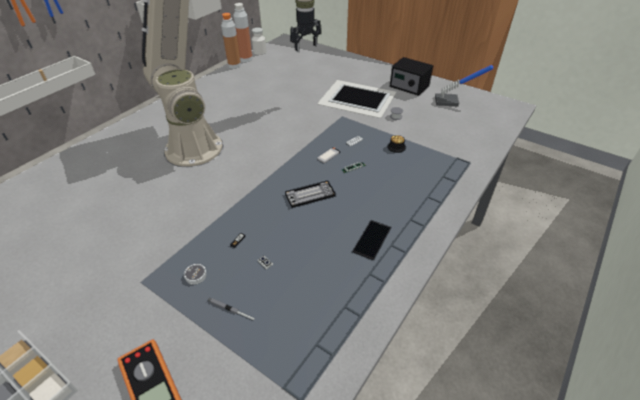

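View pics/wrist0.png

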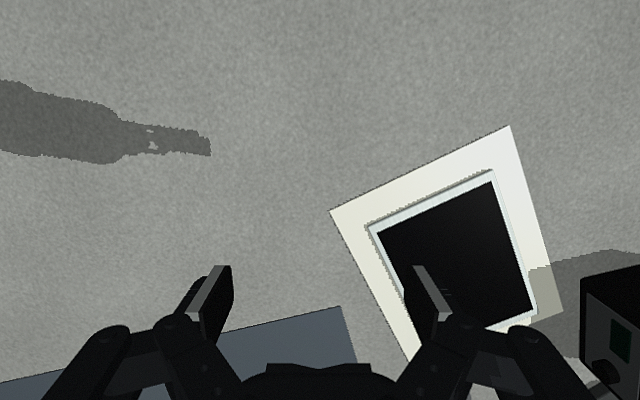

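The top view shows the housing near (300,232), the battery at (214,262), the board at (216,216), the cover at (160,250), the camera at (418,206) and the speaker at (413,254). I'll zoom in.

```bash
cat > h.py <<'E'
import numpy as np,cv2
from workcell import env
from scipy.spatial.transform import Rotation as R
np.set_printoptions(precision=4,suppress=True)
def rays(name,px,st=None):
    m=env.camera_model(name);K=np.array(m['camera_matrix'])
    px=np.atleast_2d(np.asarray(px,float)).reshape(-1,1,2)
    n=cv2.undistortPoints(px,K,np.array([m['k1'],0,0,0.]),).reshape(-1,2)
    d=np.c_[n,np.ones(len(n))]
    if name=='wrist':
        T=np.eye(4);q=st['orientation'];T[:3,:3]=R.from_quat(np.roll(q,-1)).as_matrix();T[:3,3]=st['tcp_pos']
        W=T@m['T_tool_cam']
    else: W=np.linalg.inv(m['camera_from_world'])
    return W[:3,3],d@W[:3,:3].T
def onplane(name,px,z,st=None):
    o,d=rays(name,px,st); t=(z-o[2])/d[:,2]; return o+d*t[:,None]
def proj(name,P,st=None):
    m=env.camera_model(name);P=np.atleast_2d(P)
    if name=='wrist':
        T=np.eye(4);T[:3,:3]=R.from_quat(np.roll(st['orientation'],-1)).as_matrix();T[:3,3]=st['tcp_pos']
        C=np.linalg.inv(T@m['T_tool_cam'])
    else: C=np.array(m['camera_from_world'])
    p=(C[:3,:3]@P.T).T+C[:3,3]; s=p[:,:2]/p[:,2:]; s=s*(1+m['k1']*(s**2).sum(1,keepdims=True))
    K=m['camera_matrix']; return s*[K[0,0],K[1,1]]+[K[0,2],K[1,2]]
def snap(tag):
    st=env.get_state(); im=env.read_camera('wrist'); cv2.imwrite(f'pics/{tag}.png',im[:,:,::-1])
    np.savez(f'pics/{tag}.npz',im=im,tcp_pos=st['tcp_pos'],orientation=st['orientation'])
    print(st['clock'],st['tcp_pos'],st['orientation'],st['joint_pos'],st['finger_gap'],st['wrist_force']); return st,im
E
python3 - <<'E'
from h import *
im=cv2.imread('pics/top0.png')
a=im[190:280,140:340];cv2.imwrite('pics/z1.png',cv2.resize(a,None,fx=4,fy=4,interpolation=cv2.INTER_CUBIC))
a=im[160:290,380:510];cv2.imwrite('pics/z2.png',cv2.resize(a,None,fx=4,fy=4,interpolation=cv2.INTER_CUBIC))
for n,p in dict(housing=(300,232),bat=(214,262),board=(216,216),cover=(160,250),cam=(418,206),spk=(413,254),disp=(318,127),tin=(479,256),drv=(485,193),cl=(137,189)).items(): print(n,onplane('top',p,.01)[0])
E
```

```text
housing [0.5398 0.0368 0.01  ]
bat [0.4663 0.2592 0.01  ]
board [0.5847 0.2546 0.01  ]
cover [0.4993 0.398  0.01  ]
cam [ 0.6028 -0.2728  0.01  ]
spk [ 0.4783 -0.2553  0.01  ]
disp [ 0.8168 -0.0143  0.01  ]
tin [ 0.4705 -0.4266  0.01  ]
drv [ 0.6343 -0.4502  0.01  ]
cl [0.6583 0.4601 0.01  ]
```

View pics/z1.png

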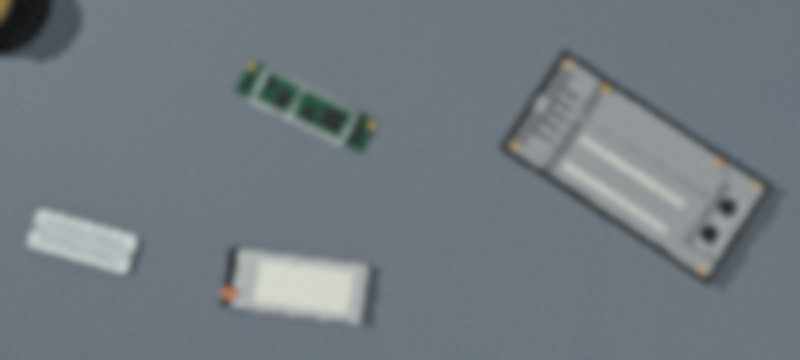

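View pics/z2.png

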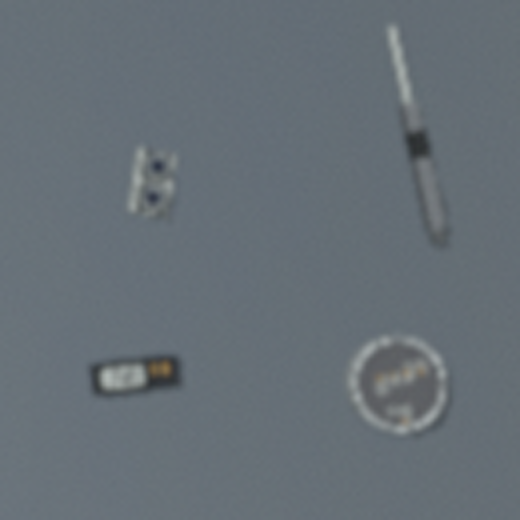

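```bash
cat >> h.py <<'E'
def yaw(st):
    M=R.from_quat(np.roll(st['orientation'],-1)).as_matrix(); return np.arctan2(M[1,1],M[0,1]),M
def back(g): # tip set-back behind TCP at opening g (mm)
    s=-0.103+g/2/57; return 56.7-57*np.sqrt(1-s*s)
def goto(x,y,z,deg=None):
    "turn first (about tool x), then shift, in tool axes"
    st=env.get_state(); a,M=yaw(st); d=np.array([x,y,z])-st['tcp_pos']
    print('t',round(st['clock'],2),'pos',st['tcp_pos'],'yaw %.1f'%np.degrees(a),'tilt',M[:,0],'gap',round(st['finger_gap'],4),'F',st['wrist_force'],'j6 %.2f'%st['joint_pos'][5])
    b=a if deg is None else np.radians(deg)
    w=-(b-a); w=(w+np.pi/2)%np.pi-np.pi/2 
    b=a-w
    ty=d@[np.cos(b),np.sin(b),0]; tz=d@[np.sin(b),-np.cos(b),0]
    print('  wx %.1f deg; then tx %.2f ty %.2f tz %.2f cm'%(np.degrees(w),-100*d[2],100*ty,100*tz))
E
python3 - <<'E'
from h import *
goto(.45,.26,.25,-45)
c=np.array([(565,52),(768,188),(708,282),(502,150)])/4+[140,190]
P=onplane('top',c,.018);print(P,P.mean(0),np.linalg.norm(P-np.roll(P,1,0),axis=1))
d=P[1]+P[2]-P[0]-P[3];print('housing yaw',np.degrees(np.arctan2(d[1],d[0])))
E
```

```text
t 0.15 pos [0.1548 0.5534 0.2306] yaw 74.4 tilt [-0.0005 -0.0013 -1.    ] gap 0.0853 F [-0.5171  0.3035 -1.6811] j6 1.43
  wx -60.6 deg; then tx -1.94 ty -41.62 tz 0.13 cm
[[ 0.6155  0.0842  0.018 ]
 [ 0.5256 -0.0458  0.018 ]
 [ 0.4662 -0.0062  0.018 ]
 [ 0.5527  0.1253  0.018 ]] [0.54   0.0394 0.018 ] [0.075  0.158  0.0714 0.1574]
housing yaw -124.00525705854075
```

drive_tool([
  [[0,0,0,-7,0,0,1],[0,0,0,-7,0,0,1],[0,0,0,-7,0,0,1],[0,0,0,-7,0,0,1],[0,0,0,-7,0,0,1]],
], squeeze=30)

```text
clock: 0.57
tcp_pos: [0.1549, 0.5535, 0.2309]
orientation: [0.697, -0.121, 0.697, 0.121]
wrist_force: [0.2, 0.1, -0.3]
finger_gap: 0.0855
```

drive_tool([
  [[0,0,0,-7,0,0,1],[0,0,0,-7,0,0,1],[0,0,0,-7,0,0,1],[0,0,0,-7,0,0,1],[0,0,0,-7,0,0,1]],
])

```text
clock: 0.98
tcp_pos: [0.1549, 0.5536, 0.2309]
orientation: [0.628, -0.325, 0.628, 0.325]
wrist_force: [-0.3, 0.2, 1.0]
finger_gap: 0.0854
```

```bash
python3 -c "
from h import *
goto(.47,.26,.25)"
```

```text
t 0.98 pos [0.1549 0.5536 0.2309] yaw 144.7 tilt [-0.0003 -0.0007 -1.    ] gap 0.0854 F [-0.3129  0.2246  1.0209] j6 0.20
  wx 0.0 deg; then tx -1.91 ty -42.68 tz -5.76 cm
```

drive_tool([
  [[-0.2,-4,-0.6,0,0,0,1],[-0.2,-4,-0.6,0,0,0,1],[-0.2,-4,-0.6,0,0,0,1],[-0.2,-4,-0.6,0,0,0,1],[-0.2,-4,-0.6,0,0,0,1]],
])

```text
clock: 1.4
tcp_pos: [0.3007, 0.4114, 0.2411]
orientation: [0.629, -0.323, 0.629, 0.323]
wrist_force: [0.8, 0.0, 0.1]
finger_gap: 0.0854
```

drive_tool([
  [[-0.2,-4,-0.5,0,0,0,1],[-0.2,-4,-0.5,0,0,0,1],[-0.2,-4,-0.5,0,0,0,1],[-0.2,-4,-0.5,0,0,0,1],[-0.2,-4,-0.5,0,0,0,1]],
])

```text
clock: 1.82
tcp_pos: [0.449, 0.2743, 0.2513]
orientation: [0.629, -0.323, 0.629, 0.323]
wrist_force: [-0.2, 1.1, 0.7]
finger_gap: 0.0855
```

drive_tool([
  [[0,-2,0,0,0,0,1],[0,-0.7,0,0,0,0,1],[0,0,0,0,0,0,1],[0,0,0,0,0,0,1],[0,0,0,0,0,0,1]],
])

```text
clock: 2.23
tcp_pos: [0.4688, 0.2611, 0.2511]
orientation: [0.628, -0.323, 0.629, 0.324]
wrist_force: [0.5, -0.1, 0.2]
finger_gap: 0.0852
```

```bash
python3 -c "
from h import *
snap('w1')
goto(.47,.26,.25)"
```

```text
2.2333 [0.4688 0.2611 0.2511] [ 0.6285 -0.3233  0.6291  0.3237] [ 0.3583  0.234  -0.0118  1.3259  0.0005 -0.5921] 0.0851569997929509 [ 0.4778 -0.1215  0.2281]
t 2.28 pos [0.4687 0.2613 0.2512] yaw 144.5 tilt [-0.0007  0.0001 -1.    ] gap 0.0854 F [0.5195 1.0943 0.0489] j6 -0.59
  wx 0.0 deg; then tx 0.12 ty -0.18 tz -0.03 cm
```

View pics/w1.png

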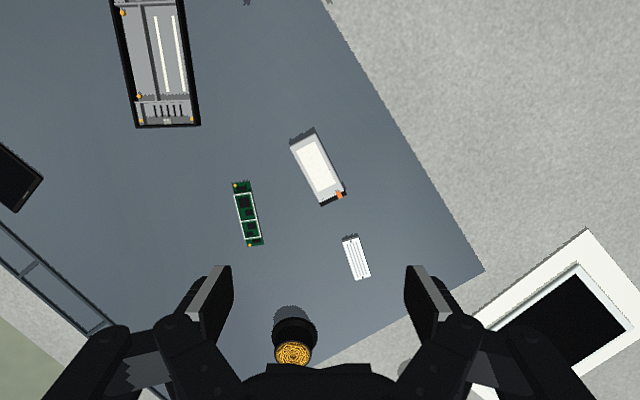

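The wrist view shows the board at (247,213), the battery at (318,168), the cover at (356,257) and the end of the housing at top left.

```bash
cat >> h.py <<'E'
def load(tag):
    f=np.load(f'pics/{tag}.npz'); return f['im'],dict(tcp_pos=f['tcp_pos'],orientation=f['orientation'])
def rect(tag,box,z,thr=45,cam='wrist',minA=60,mask=None):
    """contour of non-mat pixels in box, undistorted on plane z, rect in world mm"""
    im,st=load(tag); x0,y0,x1,y1=box; c=im[y0:y1,x0:x1].astype(int)
    med=np.median(c.reshape(-1,3),axis=0)
    m=(np.abs(c-med).sum(2)>thr) if mask is None else mask(c)
    m=cv2.morphologyEx(m.astype(np.uint8),cv2.MORPH_CLOSE,np.ones((3,3)))
    cs,_=cv2.findContours(m,cv2.RETR_EXTERNAL,cv2.CHAIN_APPROX_NONE); k=max(cs,key=cv2.contourArea)
    hull=k.reshape(-1,2)+[x0,y0]
    P=onplane(cam,hull,z,st)[:,:2]*1000
    (cx,cy),(w,h),a=cv2.minAreaRect(P.astype(np.float32))
    if w<h: w,h,a=h,w,a+90
    a=(a+90)%180-90
    print(tag,'c %.1f %.1f size %.1f x %.1f long-axis %.1f deg'%(cx,cy,w,h,a),'med',med)
    vis=im[y0:y1,x0:x1,::-1].copy(); cv2.drawContours(vis,[k],-1,(0,0,255),1)
    return vis
E
python3 - <<'E'
from h import *
a=rect('w1',(222,172,275,254),.006)
b=rect('w1',(280,118,352,214),.010)
c=rect('w1',(332,226,382,290),.008)
h=max(x.shape[0] for x in (a,b,c))
o=np.hstack([cv2.copyMakeBorder(x,0,h-x.shape[0],0,5,cv2.BORDER_CONSTANT) for x in (a,b,c)])
cv2.imwrite('pics/m1.png',cv2.resize(o,None,fx=4,fy=4,interpolation=0))
E
```

```text
w1 c 583.1 254.4 size 97.2 x 28.1 long-axis 62.8 deg med [101. 113. 120.]
w1 c 466.7 258.1 size 99.1 x 41.9 long-axis 81.2 deg med [106. 117. 124.]
w1 c 498.3 395.3 size 75.4 x 27.0 long-axis 72.7 deg med [118. 128. 136.]
```

View pics/m1.png

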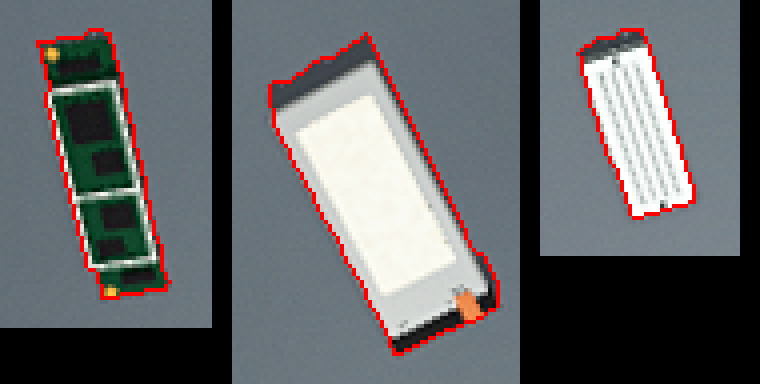

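```bash
python3 -c "
from h import *
goto(.583,.2545,.10,152.8)"
```

```text
t 2.28 pos [0.4687 0.2613 0.2512] yaw 144.5 tilt [-0.0007  0.0001 -1.    ] gap 0.0854 F [0.5195 1.0943 0.0489] j6 -0.59
  wx -8.3 deg; then tx 15.12 ty -10.48 tz 4.62 cm
```

drive_tool([
  [[0,0,0,-4.2,0,0,0.6],[0,0,0,-4.1,0,0,0.6],[2.5,-3.5,1.5,0,0,0,0.6],[2.5,-3.5,1.5,0,0,0,0.6],[2.5,-3.5,1.6,0,0,0,0.6]],
])

```text
clock: 2.7
tcp_pos: [0.5746, 0.2554, 0.1834]
orientation: [0.604, -0.369, 0.602, 0.369]
wrist_force: [0.0, 0.5, -0.4]
finger_gap: 0.051
```

drive_tool([
  [[3.8,0,0,0,0,0,0.6],[3.8,0,0,0,0,0,0.6],[0,0,0,0,0,0,0.6],[0,0,0,0,0,0,0.6],[0,0,0,0,0,0,0.6]],
])

```text
clock: 3.12
tcp_pos: [0.5745, 0.2548, 0.109]
orientation: [0.604, -0.368, 0.603, 0.368]
wrist_force: [0.3, 0.5, 0.6]
finger_gap: 0.0512
```

```bash
python3 -c "
from h import *
snap('w2')
goto(.583,.2545,.10,152.8)"
```

```text
3.1167 [0.5745 0.2548 0.109 ] [ 0.6043 -0.3683  0.603   0.3681] [ 0.2898  0.4718 -0.0226  1.0745  0.0002 -0.8056] 0.05121477667032678 [0.2984 0.5059 0.5798]
t 3.17 pos [0.5755 0.2549 0.1101] yaw 152.7 tilt [ 0.0042  0.0014 -1.    ] gap 0.0517 F [ 0.0316  0.0213 -0.2827] j6 -0.81
  wx -0.1 deg; then tx 1.01 ty -0.69 tz 0.31 cm
```

View pics/w2.png

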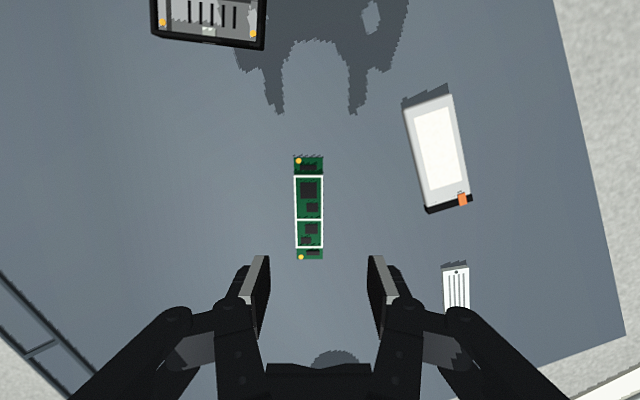

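Run:
```python
from h import *
a=rect('w2',(282,145,340,272),.007,mask=lambda c:((c[...,1]-c[...,0]>20)&(c[...,1]-c[...,2]>12))|(c.min(2)>185))
cv2.imwrite('pics/m2.png',cv2.resize(a,None,fx=4,fy=4,interpolation=0))
im,st=load('w2')
print(onplane('wrist',[(299,161),(301,257),(308.5,177),(309,248)],.0085,st))
```

```text
w2 c 584.5 254.9 size 92.4 x 24.3 long-axis 63.0 deg med [121. 132. 141.]
[[0.5707 0.2135 0.0085]
 [0.6107 0.2913 0.0085]
 [0.57   0.2288 0.0085]
 [0.6    0.2866 0.0085]]
```

View pics/m2.png

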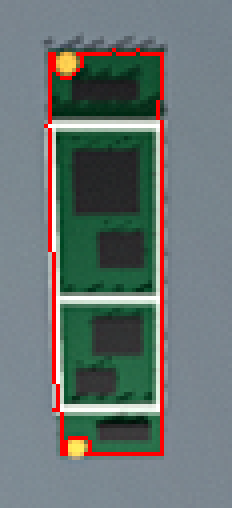

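Run:
```python
from h import *
im,st=load('w2')
f=onplane('wrist',[(294,175),(322.75,175),(323,248),(296.5,248)],.0085,st)
b=onplane('wrist',[(294,158),(322.7,158),(322.7,258.7),(297,258.7)],.0036,st)
for p in(f,b): print(p.mean(0),np.linalg.norm(p-np.roll(p,1,0),axis=1))
goto(.5845,.2557,.05,152.9)
```

```text
[0.5844 0.257  0.0085] [0.0668 0.0237 0.0668 0.0237]
[0.5846 0.2571 0.0036] [0.0935 0.0237 0.0935 0.0238]
t 3.17 pos [0.5755 0.2549 0.1101] yaw 152.7 tilt [ 0.0042  0.0014 -1.    ] gap 0.0517 F [ 0.0316  0.0213 -0.2827] j6 -0.81
  wx -0.2 deg; then tx 6.01 ty -0.77 tz 0.48 cm
```

drive_tool([
  [[3,-0.7,0.6,0,0,0,0.45],[3,0,0,0,0,0,0.45],[2,0,0,0,0,0,0.45],[0,0,0,0,0,0,0.45],[0,0,0,0,0,0,0.45]],
])

```text
clock: 3.58
tcp_pos: [0.5839, 0.2563, 0.0288]
orientation: [0.604, -0.368, 0.603, 0.368]
wrist_force: [0.6, 0.6, 0.8]
finger_gap: 0.038
```

```bash
python3 -c "
from h import *
snap('w3')
goto(.5845,.257,.0035,152.9)"
```

```text
3.5833 [0.5839 0.2563 0.0288] [ 0.6044 -0.368   0.6033  0.3678] [ 0.2878  0.5541 -0.0989  0.9162  0.0001 -0.8065] 0.03800378570765836 [0.6351 0.5508 0.7533]
t 3.63 pos [0.5849 0.2565 0.0298] yaw 152.7 tilt [ 0.0037  0.0012 -1.    ] gap 0.0384 F [0.5949 0.6528 0.5547] j6 -0.81
  wx -0.2 deg; then tx 2.63 ty 0.06 tz 0.03 cm
```

View pics/w3.png

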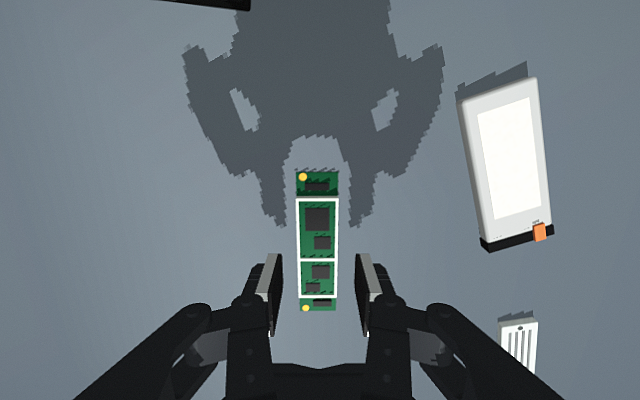

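drive_tool([
  [[1,0,0,0,0,0,0.45],[1,0,0,0,0,0,0.45],[0.5,0,0,0,0,0,0.45],[0,0,0,0,0,0,0.45],[0,0,0,0,0,0,0.2]],
])

```text
clock: 4.05
tcp_pos: [0.5834, 0.2556, 0.0019]
orientation: [0.604, -0.368, 0.604, 0.368]
wrist_force: [1.1, -0.5, 0.9]
finger_gap: 0.0277
```

drive_tool([
  [[0,0,0,0,0,0,0],[0,0,0,0,0,0,0],[0,0,0,0,0,0,0],[0,0,0,0,0,0,0],[0,0,0,0,0,0,0]],
])

```text
clock: 4.47
tcp_pos: [0.5835, 0.2558, 0.0022]
orientation: [0.604, -0.368, 0.604, 0.368]
wrist_force: [-0.4, -0.6, 2.7]
finger_gap: 0.0228
```

```bash
python3 -c "
from h import *
snap('w4')
goto(.5845,.257,.0035,152.9)"
```

```text
4.4667 [0.5835 0.2558 0.0022] [ 0.6042 -0.3678  0.6038  0.3677] [ 0.2872  0.5807 -0.1266  0.863   0.0001 -0.8066] 0.02276940536712398 [-0.3825 -0.6114  2.6786]
t 4.52 pos [0.5835 0.2558 0.0022] yaw 152.7 tilt [ 0.0005  0.0002 -1.    ] gap 0.0231 F [-0.0281  0.047   3.0232] j6 -0.81
  wx -0.2 deg; then tx -0.13 ty -0.03 tz 0.15 cm
```

View pics/w4.png

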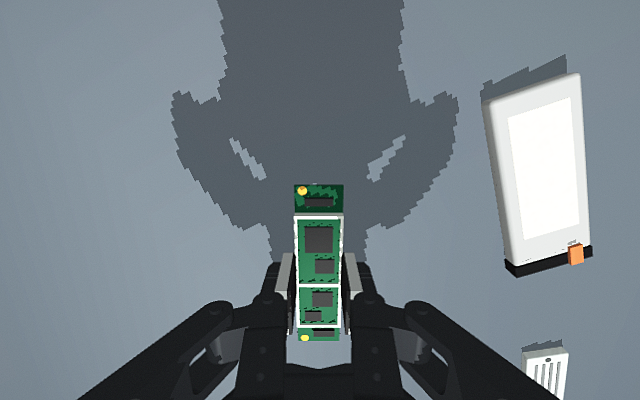

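drive_tool([
  [[-1,0,0,0,0,0,0],[-3,0,0,0,0,0,0],[-4,0,0,3.3,0,0,0],[-4,0,0,3.3,0,0,0],[-3,0,0,0,0,0,0]],
])

```text
clock: 4.93
tcp_pos: [0.5836, 0.2559, 0.1555]
orientation: [0.625, -0.332, 0.624, 0.331]
wrist_force: [1.0, 0.4, -0.0]
finger_gap: 0.0231
```

```bash
python3 -c "
from h import *
goto(.59,.03,.15,146)"
```

```text
t 4.93 pos [0.5836 0.2559 0.1555] yaw 145.9 tilt [ 0.002   0.0008 -1.    ] gap 0.0231 F [ 1.0131  0.3614 -0.0384] j6 -0.69
  wx -0.1 deg; then tx 0.55 ty -13.16 tz -18.37 cm
```

drive_tool([
  [[0.1,-2.2,-3,0,0,0,0],[0.1,-2.2,-3,0,0,0,0],[0.1,-2.2,-3,0,0,0,0],[0.1,-2.2,-3,0,0,0,0],[0.1,-2.2,-3,0,0,0,0]],
])

```text
clock: 5.35
tcp_pos: [0.5904, 0.0685, 0.1474]
orientation: [0.624, -0.333, 0.624, 0.333]
wrist_force: [1.0, -1.5, -1.0]
finger_gap: 0.0231
```

drive_tool([
  [[0,-2.2,-3.4,0,0,0,0],[0,0,0,0,0,0,0],[0,0,0,0,0,0,0],[0,0,0,0,0,0,0],[0,0,0,0,0,0,0]],
])

```text
clock: 5.77
tcp_pos: [0.59, 0.0304, 0.147]
orientation: [0.624, -0.333, 0.624, 0.333]
wrist_force: [0.5, 0.9, -0.7]
finger_gap: 0.0229
```

```bash
python3 -c "
from h import *
snap('w5')
goto(.59,.03,.15,146)"
```

```text
5.7667 [0.59   0.0304 0.147 ] [ 0.624  -0.3325  0.6239  0.3329] [-0.0846  0.3796 -0.0679  1.1235  0.0004 -1.0643] 0.0229200958994817 [ 0.4539  0.941  -0.7206]
t 5.82 pos [0.59   0.0307 0.147 ] yaw 146.2 tilt [-0.0001  0.0004 -1.    ] gap 0.0225 F [ 0.6534  0.2806 -1.4216] j6 -1.06
  wx 0.2 deg; then tx -0.30 ty -0.04 tz -0.06 cm
```

View pics/w5.png

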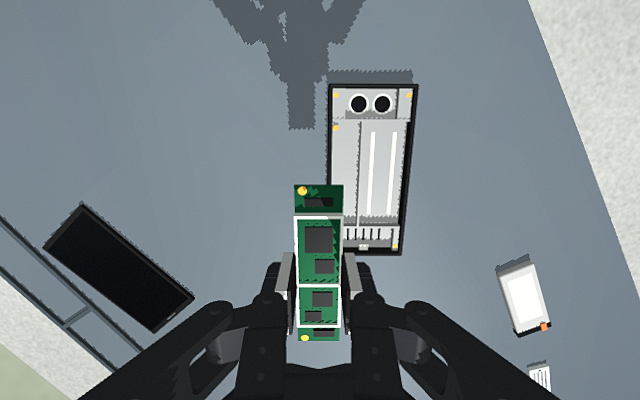

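```bash
python3 -c "
import cv2
im=cv2.imread('pics/w5.png')[70:262,318:428]
cv2.imwrite('pics/m5.png',cv2.resize(im,None,fx=4,fy=3,interpolation=0))"
```

```text
(no output)
```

View pics/m5.png

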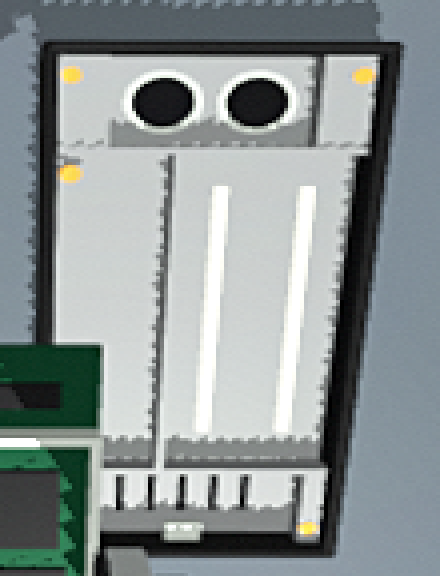

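Run:
```python
from h import *
im,st=load('w5')
P=onplane('wrist',[(329.7,84.5),(418.2,84.5),(401.3,255)],.018,st)
print(P,np.linalg.norm(np.diff(P,axis=0),axis=1))
d=P[1]-P[2];a=np.degrees(np.arctan2(d[1],d[0]));print('yaw',a); d=P[1]-P[0];print('endyaw',np.degrees(np.arctan2(d[1],d[0])))
c=(P[0]+P[2])/2;print('centre',c)
# carried board: fence corners at z = tcp+~.006 ; board ends
z=.147-.0022+.002
f=onplane('wrist',[(294,215),(343.5,215),(340.5,327)],z+.0065,st);print('fence',f,(f[0]+f[2])/2)
```

```text
[[ 0.5272 -0.0455  0.018 ]
 [ 0.4655 -0.0042  0.018 ]
 [ 0.5547  0.1288  0.018 ]] [0.0743 0.1602]
yaw -123.85352160348992
endyaw 146.24010312939185
centre [0.541  0.0417 0.018 ]
fence [[ 0.5815 -0.0028  0.1533]
 [ 0.5617  0.0105  0.1533]
 [ 0.5986  0.0659  0.1533]] [0.5901 0.0315 0.1533]
```

```bash
cat >> h.py <<'E'
HC=np.array([.541,.0415]); HY=-123.9
def H(x,y):
    a=np.radians(HY); return HC+x*np.array([np.cos(a),np.sin(a)])+y*np.array([-np.sin(a),np.cos(a)])
E
python3 -c "
from h import *
p=H(0,.072);print(p)
goto(*p,.0025,146.1)"
```

```text
[0.6008 0.0013]
t 5.82 pos [0.59   0.0307 0.147 ] yaw 146.2 tilt [-0.0001  0.0004 -1.    ] gap 0.0225 F [ 0.6534  0.2806 -1.4216] j6 -1.06
  wx 0.1 deg; then tx 14.45 ty -2.53 tz -1.84 cm
```

drive_tool([
  [[2,-2.5,-1.8,0,0,0,0],[3,0,0,0,0,0,0],[3,0,0,0,0,0,0],[3,0,0,0,0,0,0],[0,0,0,0,0,0,0]],
])

```text
clock: 6.23
tcp_pos: [0.5962, 0.0025, 0.0309]
orientation: [0.621, -0.331, 0.627, 0.335]
wrist_force: [-2.0, 0.7, -1.1]
finger_gap: 0.0234
```

```bash
python3 -c "
from h import *
goto(*H(0,.072),.0025,146.1)"
```

```text
t 6.23 pos [0.5962 0.0025 0.0309] yaw 146.2 tilt [-0.0103  0.0015 -0.9999] gap 0.0234 F [-1.9975  0.7363 -1.1341] j6 -1.11
  wx 0.1 deg; then tx 2.84 ty -0.45 tz 0.16 cm
```

drive_tool([
  [[1,-0.2,0,0,0,0,0],[0.5,0,0,0,0,0,0],[0,0,0,0,0,0,0],[0,0,0,0,0,0,0],[0,0,0,0,0,0,0]],
])

```text
clock: 6.65
tcp_pos: [0.6037, -0.0006, 0.0234]
orientation: [0.625, -0.333, 0.623, 0.332]
wrist_force: [0.2, 0.4, -0.3]
finger_gap: 0.0227
```

```bash
python3 -c "
from h import *
goto(*H(0,.072),.0025,146.1)"
```

```text
t 6.65 pos [ 0.6037 -0.0006  0.0234] yaw 146.1 tilt [ 0.0025 -0.0002 -1.    ] gap 0.0227 F [ 0.179   0.3775 -0.3279] j6 -1.11
  wx -0.0 deg; then tx 2.09 ty 0.35 tz -0.00 cm
```

drive_tool([
  [[0.8,0.3,0,0,0,0,0],[0.6,0,0,0,0,0,0],[0.3,0,0,0,0,0,0],[0,0,0,0,0,0,0],[0,0,0,0,0,0,0]],
])

```text
clock: 7.07
tcp_pos: [0.5996, 0.0011, 0.0044]
orientation: [0.624, -0.332, 0.624, 0.333]
wrist_force: [0.7, -0.5, 0.6]
finger_gap: 0.0229
```

```bash
python3 -c "
from h import *
snap('w6')
goto(*H(0,.072),.0025,146.1)"
```

```text
7.0667 [0.5996 0.0011 0.0044] [ 0.6239 -0.3321  0.6244  0.3325] [-0.1321  0.5188 -0.2311  0.8219  0.0001 -1.1106] 0.022892803808610657 [ 0.669  -0.5414  0.5607]
t 7.12 pos [0.5999 0.001  0.0047] yaw 146.1 tilt [-0.0003  0.0001 -1.    ] gap 0.023 F [-0.2441 -0.1126  0.0707] j6 -1.11
  wx -0.0 deg; then tx 0.22 ty -0.05 tz 0.07 cm
```

View pics/w6.png

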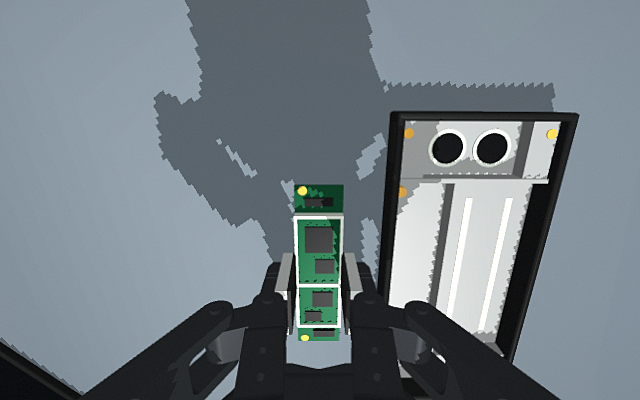

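drive_tool([
  [[0.2,0,0,0,0,0,0],[0,0,0,0,0,0,0],[0,0,0,0,0,0,0.33],[0,0,0,0,0,0,0.36],[0,0,0,0,0,0,0.36]],
])

```text
clock: 7.53
tcp_pos: [0.6002, 0.001, 0.003]
orientation: [0.624, -0.332, 0.624, 0.332]
wrist_force: [-0.5, -0.2, -0.2]
finger_gap: 0.0303
```

drive_tool([
  [[-0.5,0,0,0,0,0,0.36],[-1,0,0,0,0,0,0.36],[-2,0,0,0,0,0,0.4],[-4,0,0,0,0,0,0.5],[-4,0,0,0,0,0,0.6]],
])

```text
clock: 7.95
tcp_pos: [0.5986, 0.0012, 0.1187]
orientation: [0.623, -0.332, 0.625, 0.333]
wrist_force: [0.9, 0.3, 0.8]
finger_gap: 0.0508
```

```bash
python3 -c "
from h import *
snap('w7')
goto(.4667,.2585,.1,165)"
```

```text
7.95 [0.5986 0.0012 0.1187] [ 0.6233 -0.3317  0.625   0.333 ] [-0.132   0.4147 -0.0876  1.0716  0.0001 -1.1106] 0.05079064418079524 [0.9363 0.3148 0.7558]
t 8.0 pos [0.6039 0.0006 0.1287] yaw 146.1 tilt [ 0.0113 -0.0014 -0.9999] gap 0.0515 F [ 2.1    -0.0431  5.452 ] j6 -1.11
  wx -18.9 deg; then tx 2.87 ty 19.93 tz 21.36 cm
```

View pics/w7.png

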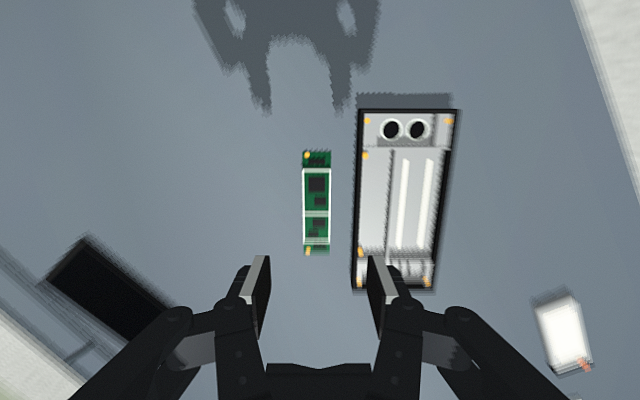

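drive_tool([
  [[0,0,0,-6.2,0,0,0.75],[0,0,0,-6.2,0,0,0.75],[0,0,0,-6.2,0,0,0.75],[0,0,0,-6.2,0,0,0.75],[0,0,0,0,0,0,0.75]],
])

```text
clock: 8.42
tcp_pos: [0.6004, 0.001, 0.1189]
orientation: [0.538, -0.46, 0.537, 0.459]
wrist_force: [0.1, -0.4, 0.8]
finger_gap: 0.0639
```

```bash
python3 -c "
from h import *
goto(.4667,.2585,.1,171)"
```

```text
t 8.42 pos [0.6004 0.001  0.1189] yaw 171.0 tilt [ 0.0015 -0.0001 -1.    ] gap 0.0639 F [ 0.0732 -0.4226  0.7741] j6 -1.55
  wx 0.0 deg; then tx 1.89 ty 17.23 tz 23.34 cm
```

drive_tool([
  [[0,2,3,0,0,0,0.75],[0,2.3,3.2,0,0,0,0.75],[0,2.3,3.2,0,0,0,0.75],[0,2.3,3.2,0,0,0,0.75],[0,2.3,3.2,0,0,0,0.75]],
])

```text
clock: 8.83
tcp_pos: [0.5138, 0.1761, 0.1186]
orientation: [0.54, -0.458, 0.539, 0.457]
wrist_force: [0.8, 0.7, 0.3]
finger_gap: 0.0642
```

drive_tool([
  [[0.5,2.3,3.2,0,0,0,0.75],[0.5,2.2,3.2,0,0,0,0.75],[0.9,1.6,1.2,0,0,0,0.75],[0,0,0,0,0,0,0.75],[0,0,0,0,0,0,0.75]],
])

```text
clock: 9.25
tcp_pos: [0.4654, 0.2603, 0.099]
orientation: [0.538, -0.459, 0.538, 0.459]
wrist_force: [0.7, 0.8, 0.5]
finger_gap: 0.0641
```

```bash
python3 -c "
from h import *
snap('w8')
goto(.4667,.2585,.1,171)"
```

```text
9.25 [0.4654 0.2603 0.099 ] [ 0.538  -0.4588  0.5383  0.4587] [ 0.3596  0.3114 -0.2932  0.9665 -0.0003 -1.0523] 0.06408884010325808 [0.6542 0.8261 0.4964]
t 9.3 pos [0.4666 0.2597 0.0994] yaw 170.8 tilt [ 0.0009 -0.0001 -1.    ] gap 0.0644 F [ 0.3467  0.2681 -0.0723] j6 -1.05
  wx -0.2 deg; then tx -0.06 ty -0.03 tz -0.12 cm
```

View pics/w8.png

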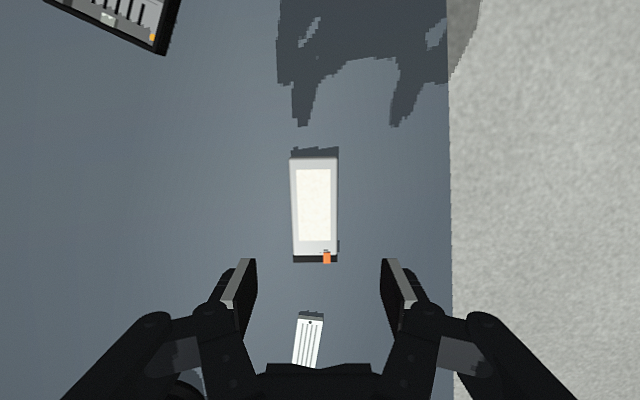

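```bash
python3 -c "
import cv2
im=cv2.imread('pics/w8.png')[140:270,280:350]
cv2.imwrite('pics/m8.png',cv2.resize(im,None,fx=5,fy=4,interpolation=0))"
```

```text
(no output)
```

View pics/m8.png

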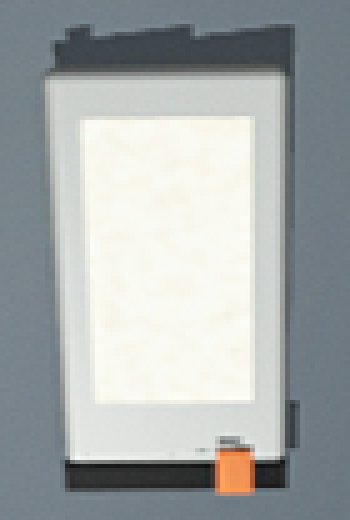

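Run:
```python
from h import *
im,st=load('w8')
P=onplane('wrist',[(289.2,157.5),(337.6,157.5),(337,262.3),(293,262.3)],.012,st)
print(P.mean(0),np.linalg.norm(P-np.roll(P,1,0),axis=1))
d=P[0]+P[1]-P[2]-P[3];print(np.degrees(np.arctan2(d[1],d[0])))
d=P[0]-P[1];print(np.degrees(np.arctan2(d[1],d[0])))
goto(*P.mean(0)[:2],.004,171)
print(back(38),back(52))
```

```text
[0.4686 0.2612 0.012 ] [0.0904 0.0369 0.0904 0.0379]
-98.52577786265431
-9.103246317504192
t 9.3 pos [0.4666 0.2597 0.0994] yaw 170.8 tilt [ 0.0009 -0.0001 -1.    ] gap 0.0644 F [ 0.3467  0.2681 -0.0723] j6 -1.05
  wx -0.2 deg; then tx 9.54 ty -0.18 tz 0.18 cm
1.232627978242924 3.372489660588883
```

drive_tool([
  [[3,-0.2,0.2,-0.5,0,0,0.62],[3,0,0,0,0,0,0.62],[2,0,0,0,0,0,0.62],[0,0,0,0,0,0,0.62],[0,0,0,0,0,0,0.62]],
], squeeze=40)

```text
clock: 9.72
tcp_pos: [0.469, 0.2599, 0.0186]
orientation: [0.536, -0.46, 0.537, 0.46]
wrist_force: [0.3, -0.9, 0.3]
finger_gap: 0.053
```

```bash
python3 -c "
from h import *
snap('w9')
goto(.4686,.2612,.0035,171.4)"
```

```text
9.7167 [0.469  0.2599 0.0186] [ 0.5363 -0.46    0.5375  0.4603] [ 0.3563  0.4016 -0.3865  0.7844 -0.0002 -1.0609] 0.05303758921930821 [ 0.3465 -0.8592  0.3308]
t 9.77 pos [0.4699 0.2605 0.0198] yaw 171.2 tilt [ 0.0008  0.0002 -1.    ] gap 0.0528 F [ 0.0551 -0.4299  0.373 ] j6 -1.06
  wx -0.2 deg; then tx 1.63 ty 0.14 tz 0.05 cm
```

View pics/w9.png

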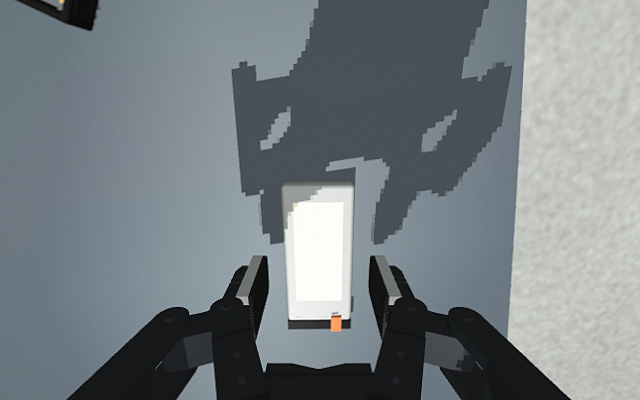

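drive_tool([
  [[0.8,0.1,0,0,0,0,0.62],[0.8,0,0,0,0,0,0.62],[0,0,0,0,0,0,0.5],[0,0,0,0,0,0,0.4],[0,0,0,0,0,0,0]],
])

```text
clock: 10.18
tcp_pos: [0.4678, 0.2615, 0.0032]
orientation: [0.536, -0.461, 0.536, 0.461]
wrist_force: [-0.1, 0.2, -0.4]
finger_gap: 0.0367
```

drive_tool([
  [[0,0,0,0,0,0,0],[0,0,0,0,0,0,0],[0,0,0,0,0,0,0],[-0.5,0,0,0,0,0,0],[-1,0,0,0,0,0,0]],
])

```text
clock: 10.6
tcp_pos: [0.4665, 0.261, 0.0173]
orientation: [0.535, -0.461, 0.537, 0.461]
wrist_force: [0.1, 0.3, -0.7]
finger_gap: 0.0369
```

```bash
python3 -c "
from h import *
snap('w10')
p=H(0,-.079);print(p)
goto(*p,.1,146.1)"
```

```text
10.6 [0.4665 0.261  0.0173] [ 0.5354 -0.4607  0.537   0.4613] [ 0.3598  0.4012 -0.391   0.7811  0.     -1.0605] 0.036904548635030864 [ 0.0945  0.2822 -0.7319]
[0.4754 0.0856]
t 10.65 pos [0.4682 0.2617 0.02  ] yaw 171.4 tilt [ 0.0013  0.0006 -1.    ] gap 0.0367 F [ 0.3999 -0.149   1.1065] j6 -1.06
  wx 25.3 deg; then tx -8.00 ty -10.42 tz -14.22 cm
```

View pics/w10.png

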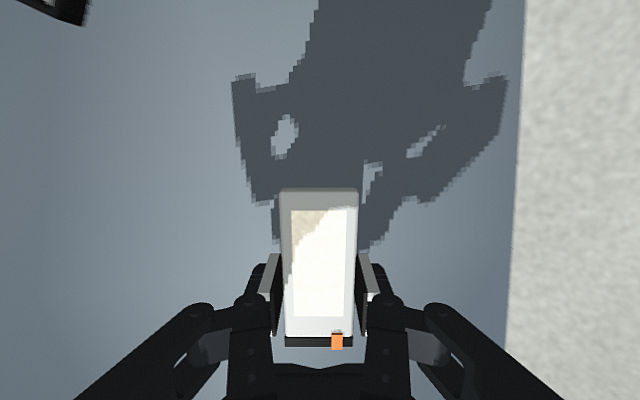

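drive_tool([
  [[-1.5,0,0,6.3,0,0,0],[-1.5,0,0,6.4,0,0,0],[-1.5,0,0,6.3,0,0,0],[-1.5,0,0,6.3,0,0,0],[0,0,0,0,0,0,0]],
])

```text
clock: 11.07
tcp_pos: [0.47, 0.2623, 0.0816]
orientation: [0.627, -0.332, 0.622, 0.331]
wrist_force: [-0.0, -0.2, -0.8]
finger_gap: 0.0371
```

```bash
python3 -c "
from h import *
goto(*H(0,-.0795),.0035,146.1)"
```

```text
t 11.07 pos [0.47   0.2623 0.0816] yaw 145.9 tilt [ 0.0059  0.0024 -1.    ] gap 0.0371 F [-0.0028 -0.2322 -0.7577] j6 -0.62
  wx -0.2 deg; then tx 7.81 ty -10.26 tz -14.37 cm
```

drive_tool([
  [[0,-2,-2.8,0,0,0,0],[0,-2.2,-3.1,0,0,0,0],[0,-2.2,-3.1,0,0,0,0],[0,-2.2,-3.1,0,0,0,0],[0,-1.6,-2.3,0,0,0,0]],
])

```text
clock: 11.48
tcp_pos: [0.4716, 0.0826, 0.0776]
orientation: [0.624, -0.333, 0.624, 0.333]
wrist_force: [0.8, -0.1, 0.1]
finger_gap: 0.0365
```

drive_tool([
  [[1.5,0,0,0,0,0,0],[2,0,0,0,0,0,0],[1,0,0,0,0,0,0],[0,0,0,0,0,0,0],[0,0,0,0,0,0,0]],
])

```text
clock: 11.9
tcp_pos: [0.471, 0.0852, 0.0323]
orientation: [0.623, -0.333, 0.624, 0.333]
wrist_force: [0.2, 0.2, -0.4]
finger_gap: 0.0366
```

```bash
python3 -c "
from h import *
snap('w11')
goto(*H(0,-.0795),.0035,146.1)"
```

```text
11.9 [0.471  0.0852 0.0323] [ 0.6232 -0.3325  0.6245  0.3333] [ 0.0109  0.2916 -0.514   0.7673  0.0001 -0.9695] 0.0366314231388182 [ 0.1805  0.1874 -0.3749]
t 11.95 pos [0.4719 0.0853 0.033 ] yaw 146.2 tilt [-0.0003  0.0001 -1.    ] gap 0.0365 F [ 0.9607  0.167  -1.0184] j6 -0.97
  wx 0.1 deg; then tx 2.95 ty -0.23 tz 0.22 cm
```

View pics/w11.png

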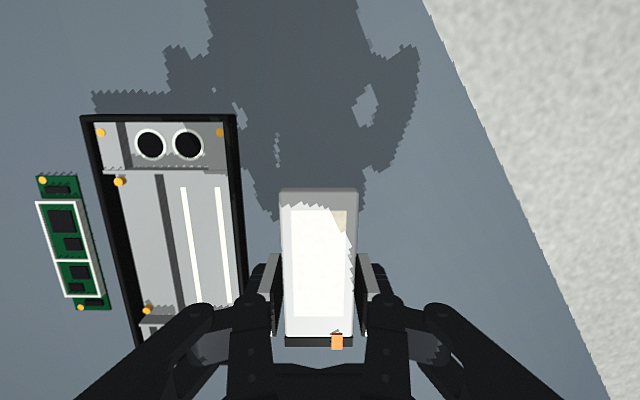

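drive_tool([
  [[1,-0.2,0.2,0,0,0,0],[1,0,0,0,0,0,0],[0.5,0,0,0,0,0,0],[0.2,0,0,0,0,0,0],[0,0,0,0,0,0,0]],
])

```text
clock: 12.37
tcp_pos: [0.4738, 0.0856, 0.005]
orientation: [0.623, -0.332, 0.625, 0.333]
wrist_force: [0.6, 0.1, -0.1]
finger_gap: 0.0366
```

```bash
python3 -c "
from h import *
goto(*H(0,-.0795),.0035,146.1)"
```

```text
t 12.37 pos [0.4738 0.0856 0.005 ] yaw 146.1 tilt [-0.0018  0.     -1.    ] gap 0.0366 F [ 0.6365  0.1322 -0.0743] j6 -0.97
  wx -0.0 deg; then tx 0.15 ty -0.09 tz 0.08 cm
```

drive_tool([
  [[0.1,0,0,0,0,0,0],[0.1,0,0,0,0,0,0],[0,0,0,0,0,0,0.47],[0,0,0,0,0,0,0.51],[0,0,0,0,0,0,0.51]],
])

```text
clock: 12.78
tcp_pos: [0.475, 0.0855, 0.0041]
orientation: [0.624, -0.332, 0.624, 0.332]
wrist_force: [-0.2, -0.0, 0.1]
finger_gap: 0.0437
```

drive_tool([
  [[-0.5,0,0,0,0,0,0.51],[-1,0,0,0,0,0,0.51],[-2,0,0,0,0,0,0.51],[-4,0,0,0,0,0,0.51],[-2,0,0,-5,0,0,0.51]],
])

```text
clock: 13.2
tcp_pos: [0.4758, 0.0855, 0.1028]
orientation: [0.61, -0.36, 0.608, 0.359]
wrist_force: [0.4, 0.2, 1.4]
finger_gap: 0.0438
```

```bash
python3 -c "
from h import *
snap('w12')
goto(.498,.394,.1,163)"
```

```text
13.2 [0.4758 0.0855 0.1028] [ 0.6099 -0.36    0.6079  0.3589] [ 0.0115  0.2168 -0.4125  0.9383  0.0001 -1.055 ] 0.043848031012642036 [0.4058 0.1544 1.3949]
t 13.25 pos [0.4783 0.0856 0.106 ] yaw 151.5 tilt [ 0.0092  0.0002 -1.    ] gap 0.0439 F [0.8852 0.7806 2.6519] j6 -1.06
  wx -11.5 deg; then tx 0.60 ty 7.13 tz 30.07 cm
```

View pics/w12.png

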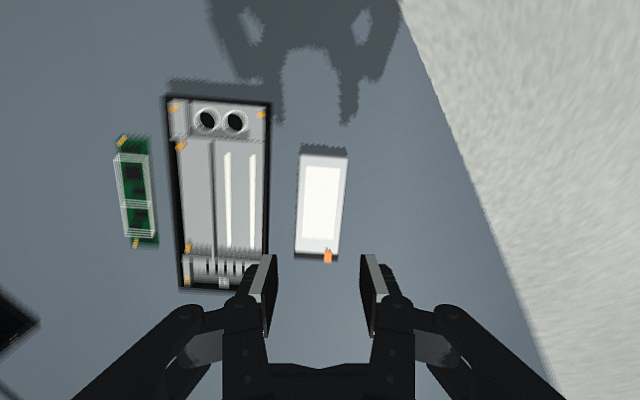

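drive_tool([
  [[0,0,0,-5.7,0,0,0.5],[0,0,0,-5.7,0,0,0.5],[0,0.9,3.8,0,0,0,0.5],[0,0.9,3.9,0,0,0,0.5],[0,0.9,3.9,0,0,0,0.5]],
])

```text
clock: 13.67
tcp_pos: [0.4844, 0.205, 0.1]
orientation: [0.572, -0.417, 0.57, 0.417]
wrist_force: [0.2, 0.1, -0.2]
finger_gap: 0.0427
```

drive_tool([
  [[0,0.9,3.9,0,0,0,0.5],[0,0.9,3.9,0,0,0,0.5],[0,0.9,3.9,0,0,0,0.5],[0,0.9,3.9,0,0,0,0.5],[0,0.7,2.9,0,0,0,0.5]],
])

```text
clock: 14.08
tcp_pos: [0.4985, 0.397, 0.0998]
orientation: [0.571, -0.418, 0.569, 0.419]
wrist_force: [1.0, -0.6, 1.0]
finger_gap: 0.0429
```

drive_tool([
  [[0,0,0,0,0,0,0.5],[0,0,0,0,0,0,0.5],[0,0,0,0,0,0,0.5],[0,0,0,0,0,0,0.5],[0,0,0,0,0,0,0.5]],
])

```text
clock: 14.5
tcp_pos: [0.4987, 0.3922, 0.0992]
orientation: [0.571, -0.417, 0.571, 0.417]
wrist_force: [0.1, -0.1, 0.2]
finger_gap: 0.0427
```

```bash
python3 -c "
from h import *
snap('w13')
goto(.498,.394,.1,163)"
```

```text
14.5 [0.4987 0.3922 0.0992] [ 0.5707 -0.4175  0.5708  0.4174] [ 0.54    0.4912 -0.0164  1.0634 -0.0001 -0.723 ] 0.042705557286559094 [ 0.1341 -0.127   0.1996]
t 14.55 pos [0.4988 0.3922 0.0992] yaw 162.4 tilt [-0.     -0.0001 -1.    ] gap 0.0427 F [0.1819 0.3829 0.5043] j6 -0.72
  wx -0.6 deg; then tx -0.08 ty 0.13 tz 0.15 cm
```

View pics/w13.png

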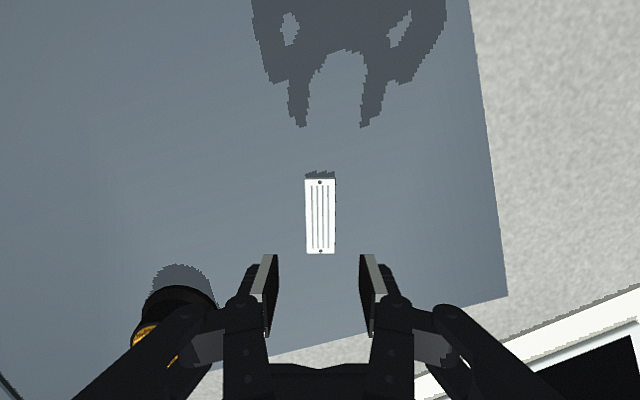

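Run:
```python
from h import *
a=rect('w13',(290,160,350,265),.008,mask=lambda c:c.min(2)>165)
cv2.imwrite('pics/m13.png',cv2.resize(a,None,fx=5,fy=5,interpolation=0))
```

```text
w13 c 499.5 399.2 size 66.1 x 24.2 long-axis 73.1 deg med [123. 135. 143.]
```

View pics/m13.png

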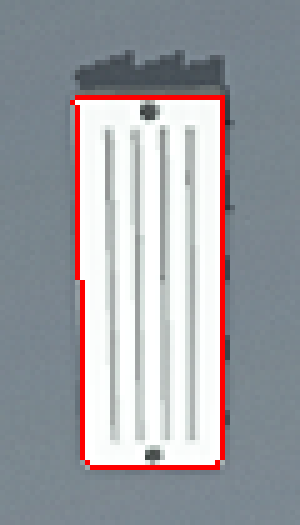

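```bash
python3 -c "
from h import *
goto(.4995,.3992,.0045,163.1)"
```

```text
t 14.55 pos [0.4988 0.3922 0.0992] yaw 162.4 tilt [-0.     -0.0001 -1.    ] gap 0.0427 F [0.1819 0.3829 0.5043] j6 -0.72
  wx -0.7 deg; then tx 9.47 ty 0.13 tz 0.69 cm
```

drive_tool([
  [[2,0.1,0.7,-0.7,0,0,0.45],[3,0,0,0,0,0,0.45],[2,0,0,0,0,0,0.45],[0.8,0,0,0,0,0,0.45],[0,0,0,0,0,0,0.45]],
], squeeze=30)

```text
clock: 14.97
tcp_pos: [0.4982, 0.3987, 0.0187]
orientation: [0.566, -0.421, 0.57, 0.421]
wrist_force: [-0.2, -0.8, -0.1]
finger_gap: 0.0383
```

drive_tool([
  [[0,0,0,0,0,0,0.45],[0,0,0,0,0,0,0.45],[0,0,0,0,0,0,0.45],[0,0,0,0,0,0,0.45],[0,0,0,0,0,0,0.45]],
])

```text
clock: 15.38
tcp_pos: [0.5004, 0.401, 0.022]
orientation: [0.568, -0.422, 0.567, 0.421]
wrist_force: [0.0, 0.1, -0.3]
finger_gap: 0.0385
```

```bash
python3 -c "
from h import *
snap('w14')
goto(.4995,.3992,.0045,163.1)"
```

```text
15.3833 [0.5004 0.401  0.022 ] [ 0.5685 -0.4215  0.5671  0.4214] [ 0.5505  0.5664 -0.0959  0.9065  0.     -0.7266] 0.038496667469478905 [ 0.0448  0.0647 -0.3232]
t 15.43 pos [0.5002 0.4009 0.0218] yaw 163.2 tilt [ 0.0012  0.0008 -1.    ] gap 0.0388 F [-0.2554 -0.5975  0.8116] j6 -0.73
  wx 0.1 deg; then tx 1.73 ty 0.01 tz -0.18 cm
```

View pics/w14.png

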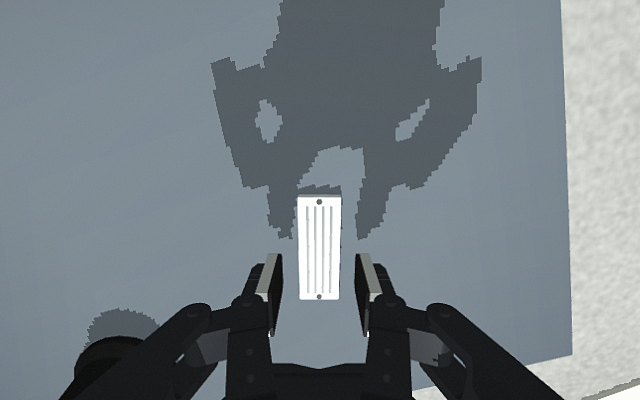

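drive_tool([
  [[0.9,0,-0.2,0,0,0,0.45],[0.8,0,0,0,0,0,0.45],[0,0,0,0,0,0,0.45],[0,0,0,0,0,0,0.45],[0,0,0,0,0,0,0.4]],
])

```text
clock: 15.85
tcp_pos: [0.4989, 0.3985, 0.0034]
orientation: [0.567, -0.421, 0.568, 0.421]
wrist_force: [0.7, 0.7, 0.4]
finger_gap: 0.0345
```

```bash
python3 -c "
from h import *
snap('w14b')
goto(.4995,.3992,.0045,163.1)"
```

```text
15.85 [0.4989 0.3985 0.0034] [ 0.5675 -0.4214  0.5681  0.4215] [ 0.5483  0.5827 -0.1196  0.8694  0.0001 -0.7287] 0.03450714323892685 [0.6894 0.6969 0.415 ]
t 15.9 pos [0.4991 0.3987 0.0037] yaw 163.2 tilt [-0.0002 -0.     -1.    ] gap 0.0345 F [0.0638 0.4496 0.2514] j6 -0.73
  wx 0.1 deg; then tx -0.08 ty -0.02 tz 0.06 cm
```

drive_tool([
  [[0,0,0,0,0,0,0],[0,0,0,0,0,0,0],[0,0,0,0,0,0,0],[0,0,0,0,0,0,0],[0,0,0,0,0,0,0]],
])

```text
clock: 16.32
tcp_pos: [0.4994, 0.3988, 0.0042]
orientation: [0.568, -0.421, 0.568, 0.421]
wrist_force: [-0.4, 0.2, 2.1]
finger_gap: 0.0225
```

```bash
python3 -c "
from h import *
goto(.4995,.3992,.0045,163.1)"
```

```text
t 16.32 pos [0.4994 0.3988 0.0042] yaw 163.2 tilt [ 0.0006  0.0004 -1.    ] gap 0.0225 F [-0.4408  0.1697  2.0877] j6 -0.73
  wx 0.1 deg; then tx -0.03 ty 0.00 tz 0.04 cm
```

drive_tool([
  [[-0.5,0,0,0,0,0,0],[-1.5,0,0,0,0,0,0],[-3,0,0,5.7,0,0,0],[-3,0,0,5.7,0,0,0],[-2,0,0,5.7,0,0,0]],
])

```text
clock: 16.73
tcp_pos: [0.4997, 0.399, 0.1068]
orientation: [0.626, -0.331, 0.624, 0.331]
wrist_force: [-0.7, -0.1, 0.4]
finger_gap: 0.0229
```

Run:
```python
from h import *
im,st=load('w6')
# board fence in w6 & held offset: in-hand fence centre rel. TCP at release
f=onplane('wrist',[(293.5,215.5),(343.5,215.5),(340.5,327)],.0044-.0022+.002+.0065,st);print((f[0]+f[2])/2,st['tcp_pos'])
d=f[1]-f[2];print('board axis?',np.degrees(np.arctan2(d[1],d[0])))
goto(*H(0,.072),.12,146.1)
```

```text
[0.5999 0.0023 0.0107] [0.5996 0.0011 0.0044]
board axis? -123.78903365553019
t 16.73 pos [0.4997 0.399  0.1068] yaw 145.8 tilt [ 0.0019  0.0012 -1.    ] gap 0.0229 F [-0.6506 -0.1443  0.4239] j6 -0.43
  wx -0.3 deg; then tx -1.32 ty -30.57 tz -27.37 cm
```

drive_tool([
  [[-0.2,-2.7,-2.5,-0.3,0,0,0],[-0.2,-3,-2.7,0,0,0,0],[-0.2,-3,-2.7,0,0,0,0],[-0.2,-3,-2.7,0,0,0,0],[-0.2,-3,-2.7,0,0,0,0]],
])

```text
clock: 17.15
tcp_pos: [0.5477, 0.2049, 0.1144]
orientation: [0.623, -0.334, 0.623, 0.334]
wrist_force: [0.7, 0.6, 0.2]
finger_gap: 0.0226
```

drive_tool([
  [[0,-3,-2.7,0,0,0,0],[0,-3,-2.7,0,0,0,0],[0,-3,-2.7,0,0,0,0],[0,-3,-2.7,0,0,0,0],[0,-2.8,-2.5,0,0,0,0]],
])

```text
clock: 17.57
tcp_pos: [0.5974, 0.0115, 0.1143]
orientation: [0.623, -0.334, 0.623, 0.334]
wrist_force: [0.6, 0.2, 1.1]
finger_gap: 0.0223
```

drive_tool([
  [[0,0,0,0,0,0,0],[0,0,0,0,0,0,0],[0,0,0,0,0,0,0],[0,0,0,0,0,0,0],[0,0,0,0,0,0,0]],
])

```text
clock: 17.98
tcp_pos: [0.5968, 0.0153, 0.1139]
orientation: [0.623, -0.334, 0.623, 0.335]
wrist_force: [-0.0, 0.4, 0.3]
finger_gap: 0.0224
```

Run:
```python
from h import *
snap('w15')
goto(.6005,.0022,.05,146.1)
```

```text
17.9833 [0.5968 0.0153 0.1139] [ 0.6228 -0.3345  0.623   0.3348] [-0.1089  0.413  -0.1026  1.0557  0.0003 -1.0949] 0.02242449061924373 [-0.0136  0.3642  0.2504]
t 18.03 pos [0.5969 0.0153 0.1139] yaw 146.5 tilt [-0.0003  0.0002 -1.    ] gap 0.0225 F [-0.5535 -0.0242  0.298 ] j6 -1.10
  wx 0.4 deg; then tx 6.39 ty -1.03 tz -0.89 cm
```

View pics/w15.png

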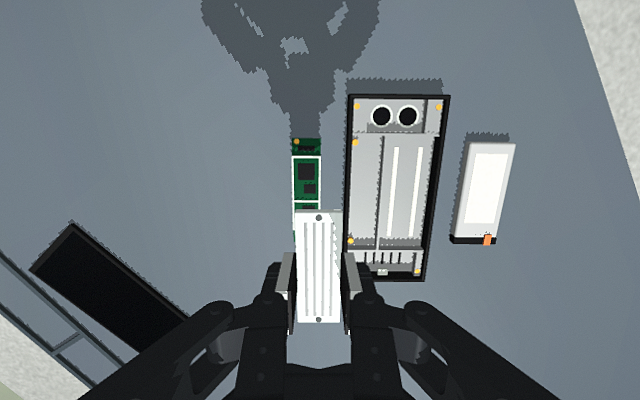

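```bash
python3 -c "
import cv2
im=cv2.imread('pics/w15.png')
a=im[130:220,280:350];b=im[200:335,280:360];c=im[85:290,335:460]
cv2.imwrite('pics/m15a.png',cv2.resize(a,None,fx=6,fy=6,interpolation=0))
cv2.imwrite('pics/m15b.png',cv2.resize(b,None,fx=4,fy=4,interpolation=0))
cv2.imwrite('pics/m15c.png',cv2.resize(c,None,fx=4,fy=3,interpolation=0))"
```

```text
(no output)
```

View pics/m15a.png

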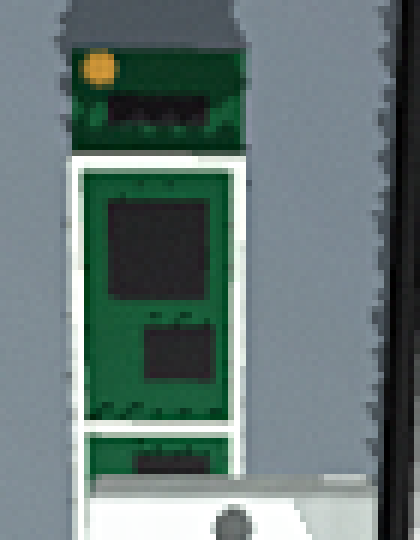

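View pics/m15b.png

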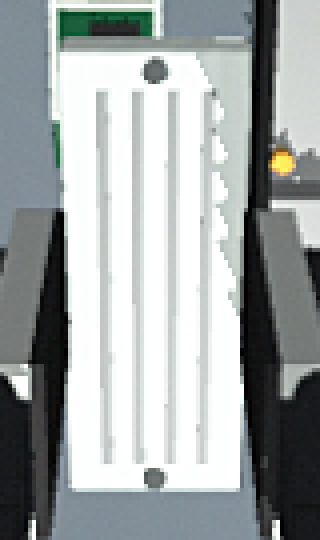

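View pics/m15c.png

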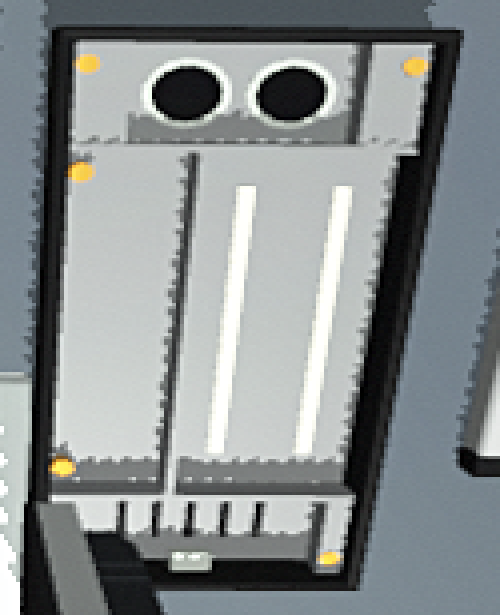

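Run:
```python
from h import *
im,st=load('w15')
f=onplane('wrist',[(291,155.8),(321,155.8),(320.1,210),(293,210)],.0085,st)
print('fence w',np.linalg.norm(f[0]-f[1]),np.linalg.norm(f[2]-f[3]))
t=(f[0]+f[1])/2;b=(f[2]+f[3])/2;u=(t-b)/np.linalg.norm(t-b);print('axis',np.degrees(np.arctan2(u[1],u[0])),'len',np.linalg.norm(t-b)); fc=t-.033*u;print('fence centre',fc)
c=onplane('wrist',[(295.2,211.7),(343.2,211.7),(340.5,322.5),(297.3,322.5)],.1139+.0038,st)
print('cover',c.mean(0),np.linalg.norm(c-np.roll(c,1,0),axis=1)); d=c[0]+c[1]-c[2]-c[3];print(np.degrees(np.arctan2(d[1],d[0])))
P=onplane('wrist',[(348.7,95),(450.5,95),(424.2,281)],.018,st)
print('H',(P[0]+P[2])/2,np.linalg.norm(np.diff(P,axis=0),axis=1)); d=P[1]-P[2];print(np.degrees(np.arctan2(d[1],d[0])))
off=c.mean(0)[:2]-st['tcp_pos'][:2];print('cover-tcp',off); g=fc[:2]-off
goto(*g,.03,146.1)
```

```text
fence w 0.024685292324258964 0.023674001630850844
axis -123.66981339655199 len 0.04738547410421851
fence centre [0.6001 0.0023 0.0085]
cover [0.5963 0.0158 0.1177] [0.0664 0.0235 0.0664 0.0243]
-123.58550086701062
H [0.5417 0.0411 0.018 ] [0.0759 0.1602]
-124.00736558531173
cover-tcp [-0.0004  0.0005]
t 18.03 pos [0.5969 0.0153 0.1139] yaw 146.5 tilt [-0.0003  0.0002 -1.    ] gap 0.0225 F [-0.5535 -0.0242  0.298 ] j6 -1.10
  wx 0.4 deg; then tx 8.39 ty -1.06 tz -0.92 cm
```

drive_tool([
  [[0,-1.05,-0.9,0.3,0,0,0],[3,0,0,0,0,0,0],[3,0,0,0,0,0,0],[2,0,0,0,0,0,0],[0,0,0,0,0,0,0]],
])

```text
clock: 18.45
tcp_pos: [0.5975, 0.0008, 0.0293]
orientation: [0.622, -0.331, 0.626, 0.334]
wrist_force: [-1.3, 0.0, -0.6]
finger_gap: 0.023
```

drive_tool([
  [[0,0,0,0,0,0,0],[0,0,0,0,0,0,0],[0,0,0,0,0,0,0],[0,0,0,0,0,0,0],[0,0,0,0,0,0,0]],
])

```text
clock: 18.87
tcp_pos: [0.6021, 0.0003, 0.0353]
orientation: [0.625, -0.333, 0.623, 0.332]
wrist_force: [-0.1, -0.2, -0.8]
finger_gap: 0.0225
```

Run:
```python
from h import *
goto(.6005,.0018,.0108,146.2)
```

```text
t 18.87 pos [0.6021 0.0003 0.0353] yaw 146.1 tilt [ 0.0026 -0.0003 -1.    ] gap 0.0225 F [-0.1003 -0.2372 -0.7919] j6 -1.11
  wx -0.1 deg; then tx 2.45 ty 0.22 tz 0.03 cm
```

drive_tool([
  [[0.7,0.2,0,0,0,0,0],[0.7,0,0,0,0,0,0],[0.3,0,0,0,0,0,0],[0,0,0,0,0,0,0],[0,0,0,0,0,0,0]],
])

```text
clock: 19.28
tcp_pos: [0.5989, 0.0016, 0.0162]
orientation: [0.624, -0.332, 0.624, 0.333]
wrist_force: [0.1, -0.8, -0.1]
finger_gap: 0.0227
```

drive_tool([
  [[0,0,0,0,0,0,0],[0,0,0,0,0,0,0],[0,0,0,0,0,0,0],[0,0,0,0,0,0,0],[0,0,0,0,0,0,0]],
])

```text
clock: 19.7
tcp_pos: [0.5995, 0.0015, 0.017]
orientation: [0.624, -0.332, 0.624, 0.332]
wrist_force: [0.4, -0.0, -0.2]
finger_gap: 0.0226
```

Run:
```python
from h import *
snap('w16')
goto(.6005,.0018,.0108,146.2)
```

```text
19.7 [0.5995 0.0015 0.017 ] [ 0.6243 -0.3324  0.624   0.3323] [-0.1313  0.5039 -0.2199  0.8466  0.0001 -1.1099] 0.022598497829849715 [ 0.3696 -0.0219 -0.2165]
t 19.75 pos [0.5995 0.0016 0.017 ] yaw 146.1 tilt [ 0.0003  0.0001 -1.    ] gap 0.0225 F [ 0.0405 -0.1411 -0.1181] j6 -1.11
  wx -0.1 deg; then tx 0.62 ty -0.07 tz 0.08 cm
```

View pics/w16.png

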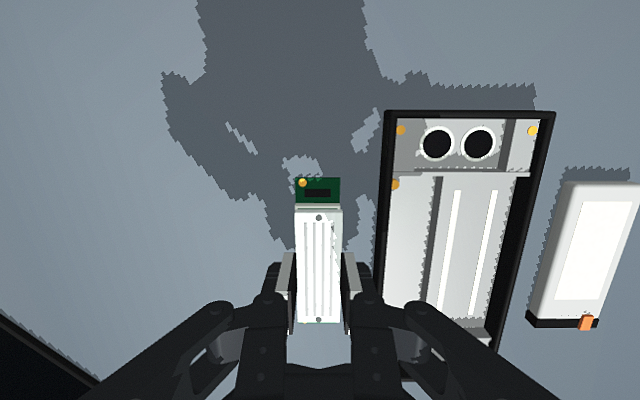

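drive_tool([
  [[0.2,-0.1,0.1,0,0,0,0],[0.2,0,0,0,0,0,0],[0.1,0,0,0,0,0,0],[0,0,0,0,0,0,0],[0,0,0,0,0,0,0]],
])

```text
clock: 20.17
tcp_pos: [0.6006, 0.0019, 0.0116]
orientation: [0.624, -0.332, 0.624, 0.332]
wrist_force: [-0.4, -0.5, -0.4]
finger_gap: 0.0225
```

Run:
```python
from h import *
goto(.6005,.0018,.0108,146.2)
```

```text
t 20.17 pos [0.6006 0.0019 0.0116] yaw 146.1 tilt [-0.0004  0.0001 -1.    ] gap 0.0225 F [-0.4345 -0.542  -0.4099] j6 -1.11
  wx -0.1 deg; then tx 0.08 ty 0.00 tz -0.01 cm
```

drive_tool([
  [[0.1,0,0,0,0,0,0],[0,0,0,0,0,0,0],[0,0,0,0,0,0,0],[0,0,0,0,0,0,0],[0,0,0,0,0,0,0]],
])

```text
clock: 20.58
tcp_pos: [0.6008, 0.0018, 0.0109]
orientation: [0.624, -0.332, 0.624, 0.332]
wrist_force: [0.3, 0.1, -0.2]
finger_gap: 0.0227
```

drive_tool([
  [[0,0,0,0,0,0,0.32],[0,0,0,0,0,0,0.35],[0,0,0,0,0,0,0.36],[-0.5,0,0,0,0,0,0.36],[-1,0,0,0,0,0,0.36]],
])

```text
clock: 21.0
tcp_pos: [0.5997, 0.002, 0.0252]
orientation: [0.623, -0.332, 0.625, 0.333]
wrist_force: [-0.1, 0.2, 0.5]
finger_gap: 0.0308
```

drive_tool([
  [[-3,0,0,0,0,0,0.4],[-3,0,0,0,0,0,0.6],[-3,0,0,0,0,0,0.8],[-1,0,0,0,0,0,0.8],[0,0,0,0,0,0,0.8]],
])

```text
clock: 21.42
tcp_pos: [0.6034, 0.0015, 0.1305]
orientation: [0.626, -0.334, 0.622, 0.331]
wrist_force: [0.4, 0.1, 0.7]
finger_gap: 0.0682
```

Run:
```python
from h import *
snap('w17')
goto(.478,-.255,.15,93)
```

```text
21.4167 [0.6034 0.0015 0.1305] [ 0.6264 -0.3339  0.6218  0.3308] [-0.1305  0.4068 -0.069   1.0871  0.0001 -1.1092] 0.06821538210217515 [0.3552 0.1027 0.6734]
t 21.47 pos [0.6021 0.0017 0.128 ] yaw 146.1 tilt [ 0.0042 -0.0005 -1.    ] gap 0.0686 F [-0.7226 -0.315  -0.7129] j6 -1.11
  wx 53.1 deg; then tx -2.20 ty -24.98 tz -13.73 cm
```

View pics/w17.png

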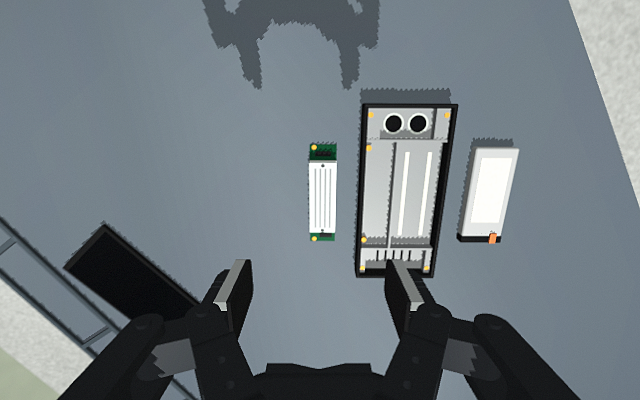

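drive_tool([
  [[0,0,0,6.7,0,0,1],[0,0,0,6.7,0,0,1],[0,0,0,6.7,0,0,1],[0,0,0,6.7,0,0,1],[0,0,0,6.7,0,0,1]],
])

```text
clock: 21.88
tcp_pos: [0.5993, 0.002, 0.1236]
orientation: [0.693, -0.136, 0.695, 0.137]
wrist_force: [-0.3, 0.5, -0.8]
finger_gap: 0.085
```

drive_tool([
  [[0,0,0,6.7,0,0,1],[0,0,0,6.7,0,0,1],[0,0,0,6.7,0,0,1],[-0.5,-3,-1.7,0,0,0,1],[-0.5,-3.3,-1.8,0,0,0,1]],
])

```text
clock: 22.3
tcp_pos: [0.5672, -0.0613, 0.1333]
orientation: [0.706, -0.016, 0.708, 0.017]
wrist_force: [0.4, -1.7, -0.3]
finger_gap: 0.0856
```

drive_tool([
  [[-0.5,-3.3,-1.8,0,0,0,1],[-0.5,-3.3,-1.8,0,0,0,1],[0,-3.3,-1.8,0,0,0,1],[0,-3.3,-1.8,0,0,0,1],[0,-3.3,-1.8,0,0,0,1]],
])

```text
clock: 22.72
tcp_pos: [0.4837, -0.232, 0.144]
orientation: [0.706, -0.015, 0.708, 0.016]
wrist_force: [-0.1, -0.4, 0.6]
finger_gap: 0.0851
```

Run:
```python
from h import *
goto(.478,-.255,.14,93)
```

```text
t 22.72 pos [ 0.4837 -0.232   0.144 ] yaw 92.5 tilt [-0.0024  0.0018 -1.    ] gap 0.0851 F [-0.0963 -0.3836  0.5959] j6 -0.64
  wx -0.5 deg; then tx 0.40 ty -2.27 tz -0.68 cm
```

drive_tool([
  [[0,-2,-0.7,0,0,0,1],[0,0,0,0,0,0,1],[0,0,0,0,0,0,1],[0,0,0,0,0,0,1],[0,0,0,0,0,0,1]],
])

```text
clock: 23.13
tcp_pos: [0.4794, -0.2503, 0.1449]
orientation: [0.706, -0.015, 0.707, 0.016]
wrist_force: [0.2, -1.8, 0.2]
finger_gap: 0.0855
```

Run:
```python
from h import *
snap('w18')
```

```text
23.1333 [ 0.4794 -0.2503  0.1449] [ 0.7065 -0.0152  0.7074  0.0162] [-0.6298  0.2904 -0.2014  1.0809  0.0004 -0.6743] 0.08546041821507083 [ 0.2004 -1.7619  0.1781]
```

View pics/w18.png

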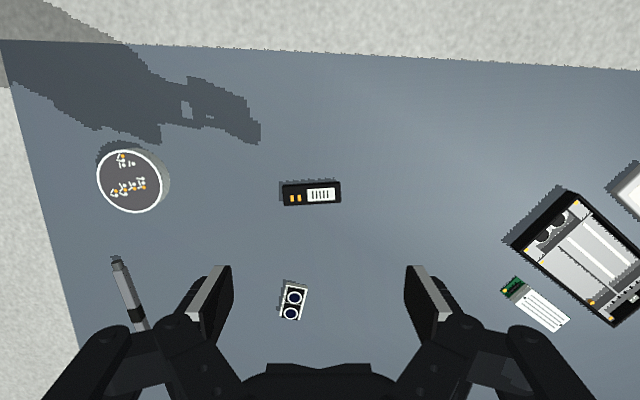

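Run:
```python
from h import *
im,st=load('w18')
print(im[192,284],im[182,284],im[190,281], im[180,300],im[300,283],im[290,305])
a=im[165:220,265:360,::-1];b=im[270:330,265:325,::-1]
cv2.imwrite('pics/m18a.png',cv2.resize(a,None,fx=7,fy=7,interpolation=0))
cv2.imwrite('pics/m18b.png',cv2.resize(b,None,fx=8,fy=8,interpolation=0))
```

```text
[29 31 31] [ 89  99 108] [72 80 86] [113 126 132] [255 255 255] [233 241 230]
```

View pics/m18a.png

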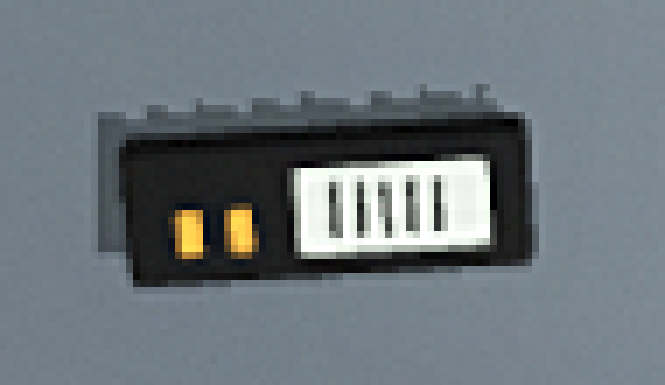

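View pics/m18b.png

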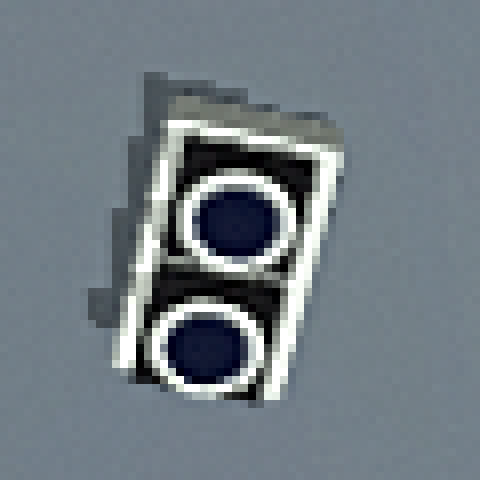

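Run:
```python
from h import *
im,st=load('w18')
s=np.array([(120,146),(526,120),(532,262),(135,286)])/7+[265,165]
P=onplane('wrist',s,.011,st);print(P.mean(0),np.linalg.norm(P-np.roll(P,1,0),axis=1));d=P[1]+P[2]-P[0]-P[3];print(np.degrees(np.arctan2(d[1],d[0])))
s=np.array([(168,120),(344,145),(285,402),(113,367)])/8+[265,270]
Q=onplane('wrist',s,.0085,st);print(Q.mean(0),np.linalg.norm(Q-np.roll(Q,1,0),axis=1));d=Q[0]+Q[1]-Q[2]-Q[3];print(np.degrees(np.arctan2(d[1],d[0])));d=Q[1]-Q[0];print(np.degrees(np.arctan2(d[1],d[0])))
print(back(56),back(72))
goto(*P.mean(0)[:2],.05,95.5)
```

```text
[ 0.4789 -0.2562  0.011 ] [0.0201 0.055  0.0202 0.055 ]
96.23559783973265
[ 0.605  -0.2718  0.0085] [0.0413 0.0239 0.0432 0.0247]
170.30840831314333
83.08635507675379
4.170890365436428 8.313603574971609
t 23.18 pos [ 0.4797 -0.2503  0.1452] yaw 92.6 tilt [-0.0009  0.001  -1.    ] gap 0.0854 F [-0.1643 -0.408   0.3798] j6 -0.67
  wx -2.9 deg; then tx 9.52 ty -0.58 tz -0.13 cm
```

drive_tool([
  [[1,-0.6,-0.1,-3.6,0,0,0.9],[3,0,0,0,0,0,0.9],[3,0,0,0,0,0,0.9],[3,0,0,0,0,0,0.9],[1,0,0,0,0,0,0.9]],
])

```text
clock: 23.6
tcp_pos: [0.4769, -0.2547, 0.0319]
orientation: [0.704, -0.037, 0.708, 0.04]
wrist_force: [-0.3, 0.3, -0.5]
finger_gap: 0.077
```

drive_tool([
  [[0,0,0,0,0,0,0.9],[0,0,0,0,0,0,0.9],[0,0,0,0,0,0,0.9],[0,0,0,0,0,0,0.9],[0,0,0,0,0,0,0.9]],
])

```text
clock: 24.02
tcp_pos: [0.48, -0.2584, 0.0376]
orientation: [0.707, -0.038, 0.705, 0.037]
wrist_force: [0.0, -0.6, 0.4]
finger_gap: 0.0768
```

Run:
```python
from h import *
snap('w19')
goto(.4789,-.2562,.002,96.2)
```

```text
24.0167 [ 0.48   -0.2584  0.0376] [ 0.707  -0.0382  0.7052  0.0368] [-0.6412  0.3908 -0.3472  0.8297  0.0001 -0.7473] 0.0767625873381742 [ 0.0246 -0.6041  0.4275]
t 24.07 pos [ 0.4798 -0.2583  0.0373] yaw 96.1 tilt [ 0.0022 -0.0015 -1.    ] gap 0.0763 F [-0.3251  0.0958 -0.0675] j6 -0.75
  wx -0.1 deg; then tx 3.53 ty 0.22 tz -0.06 cm
```

View pics/w19.png

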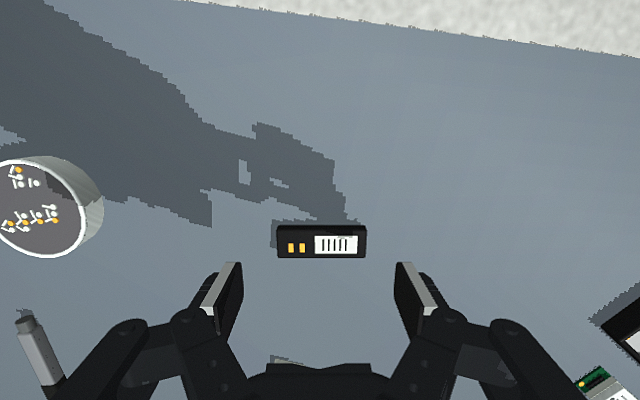

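drive_tool([
  [[1,0.2,0,0,0,0,0.88],[1.3,0,0,0,0,0,0.88],[1,0,0,0,0,0,0.88],[0,0,0,0,0,0,0.88],[0,0,0,0,0,0,0.88]],
])

```text
clock: 24.48
tcp_pos: [0.4778, -0.2551, 0.0019]
orientation: [0.706, -0.037, 0.707, 0.038]
wrist_force: [-0.4, -0.6, 1.1]
finger_gap: 0.075
```

Run:
```python
from h import *
goto(.4789,-.2562,.002,96.2)
```

```text
t 24.48 pos [ 0.4778 -0.2551  0.0019] yaw 96.1 tilt [-0.0017  0.0014 -1.    ] gap 0.075 F [-0.4179 -0.6168  1.0789] j6 -0.74
  wx -0.1 deg; then tx -0.01 ty -0.12 tz 0.09 cm
```

drive_tool([
  [[0,0,0,0,0,0,0.75],[0,0,0,0,0,0,0.72],[0,0,0,0,0,0,0.5],[0,0,0,0,0,0,0.4],[0,0,0,0,0,0,0.4]],
])

```text
clock: 24.9
tcp_pos: [0.4791, -0.256, 0.0037]
orientation: [0.707, -0.038, 0.706, 0.037]
wrist_force: [-1.2, 0.8, 6.5]
finger_gap: 0.0548
```

Run:
```python
from h import *
snap('w20')
goto(.4789,-.2562,.002,96.2)
```

```text
24.9 [ 0.4791 -0.256   0.0037] [ 0.7065 -0.0378  0.7057  0.0371] [-0.6386  0.4291 -0.3873  0.753   0.0001 -0.7446] 0.05475489923935037 [-1.2478  0.7607  6.5356]
t 24.95 pos [ 0.4791 -0.256   0.0037] yaw 96.1 tilt [ 0.0012 -0.0008 -1.    ] gap 0.0546 F [-1.0363  0.5081  5.4814] j6 -0.74
  wx -0.1 deg; then tx 0.17 ty -0.01 tz -0.02 cm
```

View pics/w20.png

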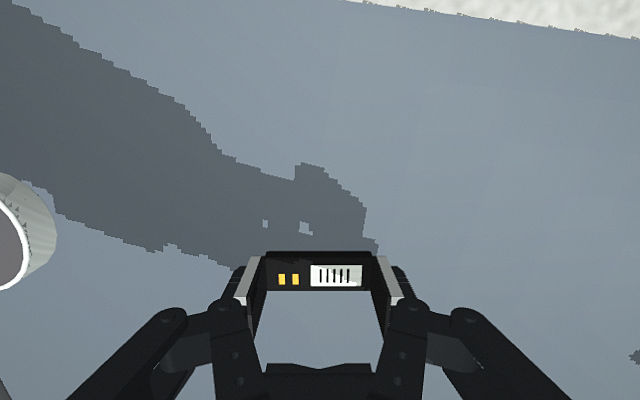

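drive_tool([
  [[-0.5,0,0,0,0,0,0.4],[-1.5,0,0,0,0,0,0.4],[-3,0,0,0,0,0,0.4],[-4,0,0,-7,0,0,0.4],[-4,0,0,-7,0,0,0.4]],
])

```text
clock: 25.37
tcp_pos: [0.4776, -0.2549, 0.1335]
orientation: [0.695, -0.124, 0.697, 0.126]
wrist_force: [1.2, -0.9, 0.2]
finger_gap: 0.0543
```

drive_tool([
  [[0,0,0,-7,0,0,0.4],[0,0,0,-7,0,0,0.4],[0,0,0,-7,0,0,0.4],[0,0,0,-7,0,0,0.4],[0,0,0,-7,0,0,0.4]],
])

```text
clock: 25.78
tcp_pos: [0.4786, -0.2557, 0.1331]
orientation: [0.626, -0.329, 0.626, 0.329]
wrist_force: [-0.5, -0.0, -0.6]
finger_gap: 0.0545
```

Run:
```python
from h import *
snap('w21')
print(H(-.112,0))
goto(*H(-.112,0),.12,146.2)
```

```text
25.7833 [ 0.4786 -0.2557  0.1331] [ 0.6261 -0.3288  0.626   0.3287] [-0.6387  0.3002 -0.2184  1.052   0.0001 -1.6058] 0.0544532091633823 [-0.4715 -0.0413 -0.6417]
[0.6035 0.1345]
t 25.83 pos [ 0.4786 -0.2556  0.1331] yaw 145.7 tilt [ 0.0002 -0.     -1.    ] gap 0.0545 F [-0.3358  0.3862  0.4731] j6 -1.61
  wx -0.5 deg; then tx 1.31 ty 11.32 tz 39.36 cm
```

View pics/w21.png

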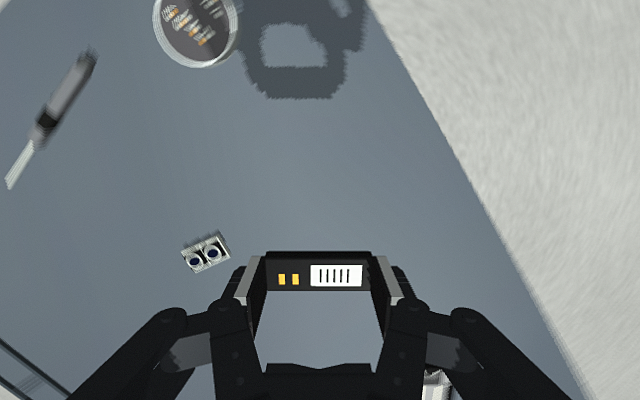

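drive_tool([
  [[0,1.1,3.7,-0.5,0,0,0.4],[0,1.1,3.9,0,0,0,0.4],[0,1.1,3.9,0,0,0,0.4],[0,1.1,3.9,0,0,0,0.4],[0,1.1,3.9,0,0,0,0.4]],
])

```text
clock: 26.25
tcp_pos: [0.5429, -0.0639, 0.1331]
orientation: [0.626, -0.329, 0.626, 0.328]
wrist_force: [0.7, -0.3, -0.4]
finger_gap: 0.0545
```

drive_tool([
  [[0,1.1,3.9,0,0,0,0.4],[0,1.1,3.9,0,0,0,0.4],[0,1.1,3.9,0,0,0,0.4],[0,1.1,3.9,0,0,0,0.4],[0,1.1,3.9,0,0,0,0.4]],
])

```text
clock: 26.67
tcp_pos: [0.6078, 0.1285, 0.133]
orientation: [0.626, -0.329, 0.626, 0.329]
wrist_force: [1.7, -1.2, -0.4]
finger_gap: 0.0544
```

drive_tool([
  [[0,0,0,0,0,0,0.4],[0,0,0,0,0,0,0.4],[0,0,0,0,0,0,0.4],[0,0,0,0,0,0,0.4],[0,0,0,0,0,0,0.4]],
])

```text
clock: 27.08
tcp_pos: [0.6073, 0.125, 0.1329]
orientation: [0.626, -0.329, 0.626, 0.329]
wrist_force: [-0.5, -0.6, -1.2]
finger_gap: 0.0544
```

Run:
```python
from h import *
snap('w22')
goto(*H(-.112,0),.004,146.2)
```

```text
27.0833 [0.6073 0.125  0.1329] [ 0.6259 -0.3288  0.6261  0.3288] [ 0.0736  0.4426 -0.0075  1.121  -0.0001 -0.8936] 0.05444999041939631 [-0.5076 -0.6322 -1.2459]
t 27.13 pos [0.6074 0.125  0.133 ] yaw 145.4 tilt [-0.0001 -0.0001 -1.    ] gap 0.0546 F [-0.51    0.1282  0.1922] j6 -0.89
  wx -0.8 deg; then tx 12.90 ty 0.85 tz 0.57 cm
```

View pics/w22.png

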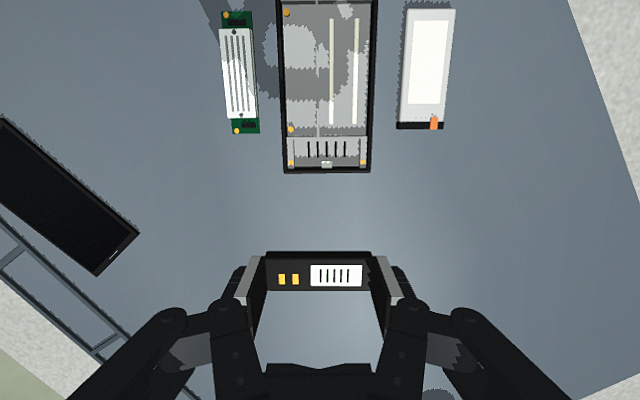

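Run:
```python
from h import *
im,st=load('w22')
for s in(.038,-.038): p=H(-.081,s); print(proj('wrist',[[*p,.018]],st))
```

```text
[[283.7337 173.6775]]
[[371.0111 172.6732]]
```

drive_tool([
  [[2,0.8,0.6,-0.8,0,0,0.4],[2.5,0,0,0,0,0,0.4],[2.5,0,0,0,0,0,0.4],[2,0,0,0,0,0,0.4],[0.5,0,0,0,0,0,0.4]],
])

```text
clock: 27.55
tcp_pos: [0.6017, 0.1345, 0.0344]
orientation: [0.622, -0.333, 0.625, 0.334]
wrist_force: [-0.8, -0.6, 0.5]
finger_gap: 0.0542
```

drive_tool([
  [[0,0,0,0,0,0,0.4],[0,0,0,0,0,0,0.4],[0,0,0,0,0,0,0.4],[0,0,0,0,0,0,0.4],[0,0,0,0,0,0,0.4]],
])

```text
clock: 27.97
tcp_pos: [0.6055, 0.1359, 0.0394]
orientation: [0.624, -0.334, 0.622, 0.334]
wrist_force: [0.5, 0.8, -0.1]
finger_gap: 0.0544
```

Run:
```python
from h import *
goto(*H(-.112,0),.004,146.2)
```

```text
t 27.97 pos [0.6055 0.1359 0.0394] yaw 146.4 tilt [ 0.0026  0.0003 -1.    ] gap 0.0544 F [ 0.5361  0.7525 -0.143 ] j6 -0.89
  wx 0.2 deg; then tx 3.54 ty 0.08 tz -0.23 cm
```

drive_tool([
  [[1,0.1,-0.1,0,0,0,0.4],[1,0,0,0,0,0,0.4],[0.8,0,0,0,0,0,0.4],[0.2,0,0,0,0,0,0.4],[0,0,0,0,0,0,0.4]],
])

```text
clock: 28.38
tcp_pos: [0.6016, 0.1356, 0.0061]
orientation: [0.622, -0.334, 0.624, 0.334]
wrist_force: [-0.5, -0.4, -0.3]
finger_gap: 0.0546
```

Run:
```python
from h import *
goto(*H(-.112,0),.004,146.2)
```

```text
t 28.38 pos [0.6016 0.1356 0.0061] yaw 146.4 tilt [-0.0031 -0.0002 -1.    ] gap 0.0546 F [-0.5345 -0.3694 -0.3095] j6 -0.89
  wx 0.2 deg; then tx 0.21 ty -0.22 tz 0.01 cm
```

drive_tool([
  [[0,0,0,0,0,0,0.4],[0,0,0,0,0,0,0.4],[0.1,0,0,0,0,0,0.4],[0.1,0,0,0,0,0,0.4],[0,0,0,0,0,0,0.4]],
])

```text
clock: 28.8
tcp_pos: [0.6031, 0.1357, 0.006]
orientation: [0.623, -0.334, 0.623, 0.334]
wrist_force: [0.2, -0.5, 0.2]
finger_gap: 0.0546
```

Run:
```python
from h import *
snap('w23')
goto(*H(-.112,0),.004,146.2)
```

```text
28.8 [0.6031 0.1357 0.006 ] [ 0.6234 -0.334   0.6231  0.334 ] [ 0.0914  0.546  -0.1781  0.8463  0.0001 -0.8924] 0.05461686192492015 [ 0.1774 -0.5135  0.238 ]
t 28.85 pos [0.6031 0.1357 0.006 ] yaw 146.4 tilt [ 0.0002  0.0001 -1.    ] gap 0.0544 F [-0.4009  0.2408 -0.0587] j6 -0.89
  wx 0.2 deg; then tx 0.20 ty -0.10 tz -0.08 cm
```

View pics/w23.png

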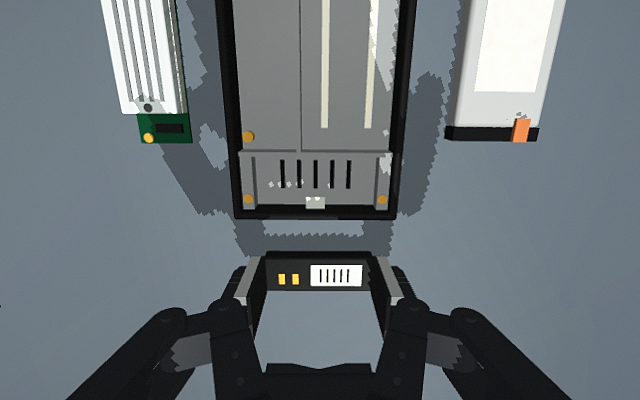

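drive_tool([
  [[0.1,0,0,0,0,0,0.4],[0.1,0,0,0,0,0,0.4],[0,0,0,0,0,0,0.4],[0,0,0,0,0,0,0.7],[0,0,0,0,0,0,0.75]],
])

```text
clock: 29.27
tcp_pos: [0.6029, 0.1356, 0.0039]
orientation: [0.623, -0.334, 0.623, 0.334]
wrist_force: [-0.5, 0.4, 0.4]
finger_gap: 0.0644
```

drive_tool([
  [[0,0,0,0,0,0,0.8],[-0.5,0,0,0,0,0,0.8],[-1,0,0,0,0,0,0.8],[-3,0,0,0,0,0,0.8],[-4,0,0,0,0,0,0.8]],
])

```text
clock: 29.68
tcp_pos: [0.6003, 0.1354, 0.0873]
orientation: [0.621, -0.333, 0.625, 0.335]
wrist_force: [1.1, 1.0, -0.2]
finger_gap: 0.0684
```

drive_tool([
  [[-4,0,0,0,0,0,0.7],[0,0,0,0,0,0,0.7],[0,0,0,0,0,0,0.7],[0,0,0,0,0,0,0.7],[0,0,0,0,0,0,0.7]],
])

```text
clock: 30.1
tcp_pos: [0.6021, 0.1355, 0.1279]
orientation: [0.623, -0.334, 0.624, 0.334]
wrist_force: [-0.2, 0.9, -0.0]
finger_gap: 0.0598
```

Run:
```python
from h import *
snap('w24')
goto(.605,-.272,.12,171)
```

```text
30.1 [0.6021 0.1355 0.1279] [ 0.6227 -0.3337  0.6239  0.3343] [ 0.0914  0.4416 -0.0219  1.1092  0.0001 -0.8925] 0.05979568919786244 [-0.182   0.8601 -0.0073]
t 30.15 pos [0.6018 0.1355 0.1274] yaw 146.4 tilt [-0.0028 -0.0002 -1.    ] gap 0.0599 F [ 0.0031  0.0674 -0.6114] j6 -0.89
  wx -24.6 deg; then tx 0.74 ty -6.69 tz -40.20 cm
```

View pics/w24.png

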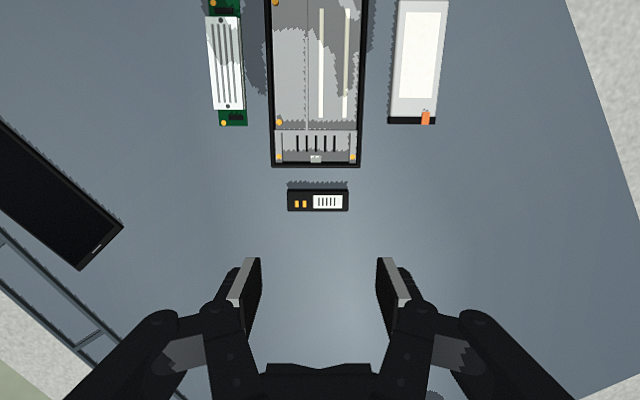

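drive_tool([
  [[0,0,0,-6.2,0,0,0.75],[0,0,0,-6.2,0,0,0.75],[0,0,0,-6.2,0,0,0.75],[0,0,0,-6,0,0,0.75],[0,-0.7,-3.8,0,0,0,0.75]],
])

```text
clock: 30.57
tcp_pos: [0.6026, 0.1018, 0.1271]
orientation: [0.535, -0.461, 0.535, 0.464]
wrist_force: [0.3, -1.1, 0.3]
finger_gap: 0.0638
```

drive_tool([
  [[0,-0.7,-4,0,0,0,0.75],[0,-0.7,-4,0,0,0,0.75],[0,-0.7,-4,0,0,0,0.75],[0,-0.7,-4,0,0,0,0.75],[0,-0.7,-4,0,0,0,0.75]],
])

```text
clock: 30.98
tcp_pos: [0.6058, -0.1075, 0.1272]
orientation: [0.537, -0.458, 0.538, 0.46]
wrist_force: [1.2, -0.2, 0.4]
finger_gap: 0.0639
```

drive_tool([
  [[0,-0.7,-4,0,0,0,0.75],[0,-0.7,-4,0,0,0,0.75],[0,-0.7,-4,0,0,0,0.75],[0,-0.6,-3,0,0,0,0.75],[0,0,0,0,0,0,0.75]],
])

```text
clock: 31.4
tcp_pos: [0.6092, -0.2647, 0.1266]
orientation: [0.539, -0.457, 0.54, 0.457]
wrist_force: [0.7, 0.8, 0.1]
finger_gap: 0.064
```

Run:
```python
from h import *
goto(.605,-.272,.1,171.5)
```

```text
t 31.4 pos [ 0.6092 -0.2647  0.1266] yaw 170.6 tilt [-0.0016 -0.0011 -1.    ] gap 0.064 F [0.6914 0.7806 0.061 ] j6 -1.94
  wx -0.9 deg; then tx 2.66 ty 0.31 tz -0.79 cm
```

drive_tool([
  [[1,0.3,-0.8,-0.9,0,0,0.75],[2,0,0,0,0,0,0.75],[0,0,0,0,0,0,0.75],[0,0,0,0,0,0,0.75],[0,0,0,0,0,0,0.75]],
])

```text
clock: 31.82
tcp_pos: [0.6058, -0.265, 0.0985]
orientation: [0.534, -0.463, 0.534, 0.464]
wrist_force: [-0.5, -0.7, 0.5]
finger_gap: 0.0641
```

Run:
```python
from h import *
st,im=snap('w25')
a=im[160:260,270:370,::-1]
cv2.imwrite('pics/m25.png',cv2.resize(a,None,fx=6,fy=6,interpolation=0))
```

```text
31.8167 [ 0.6058 -0.265   0.0985] [ 0.5339 -0.4629  0.5342  0.464 ] [-0.5338  0.5422  0.0664  1.0966  0.0002 -1.9633] 0.06411959929645597 [-0.4568 -0.7195  0.5097]
```

View pics/w25.png

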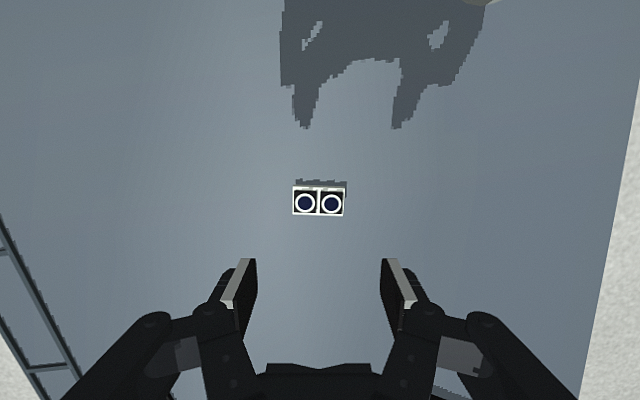

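View pics/m25.png

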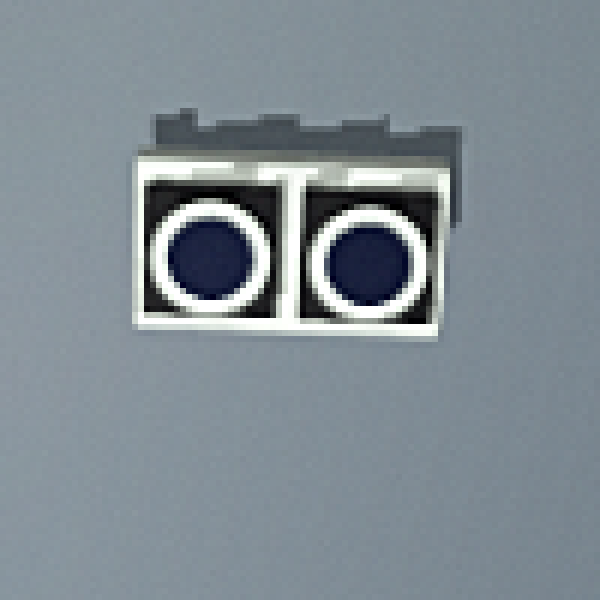

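Run:
```python
from h import *
im,st=load('w25')
s=np.array([(134,158),(450,171),(438,338),(134,327)])/6+[270,160]
Q=onplane('wrist',s,.0085,st);print(Q.mean(0),np.linalg.norm(Q-np.roll(Q,1,0),axis=1));d=Q[0]+Q[3]-Q[1]-Q[2];print(np.degrees(np.arctan2(d[1],d[0])))
d=Q[1]+Q[0]-Q[3]-Q[2];print(np.degrees(np.arctan2(d[1],d[0])))
# lens centres
l=onplane('wrist',np.array([(210,258),(370,265)])/6+[270,160],.0125,st);d=l[0]-l[1];print(l.mean(0),np.linalg.norm(d),np.degrees(np.arctan2(d[1],d[0])))
goto(*Q.mean(0)[:2],.005,169)
```

```text
[ 0.6044 -0.2722  0.0085] [0.024  0.0421 0.0239 0.0418]
-10.443144016568654
-100.05022209814501
[ 0.6044 -0.2719  0.0125] 0.021339943532460135 -10.757638009803294
t 31.87 pos [ 0.6063 -0.2653  0.0992] yaw 171.9 tilt [ 0.0001  0.0001 -1.    ] gap 0.0642 F [-0.4204 -0.0299  0.035 ] j6 -1.96
  wx 2.9 deg; then tx 9.42 ty 0.05 tz -0.72 cm
```

drive_tool([
  [[0.5,0,-0.7,2.3,0,0,0.68],[2.5,0,0,0,0,0,0.68],[2.5,0,0,0,0,0,0.68],[2,0,0,0,0,0,0.68],[0,0,0,0,0,0,0.68]],
])

```text
clock: 32.28
tcp_pos: [0.6029, -0.2708, 0.0203]
orientation: [0.543, -0.451, 0.544, 0.455]
wrist_force: [-0.9, 0.6, -1.3]
finger_gap: 0.0582
```

drive_tool([
  [[0,0,0,0,0,0,0.68],[0,0,0,0,0,0,0.68],[0,0,0,0,0,0,0.68],[0,0,0,0,0,0,0.68],[0,0,0,0,0,0,0.68]],
])

```text
clock: 32.7
tcp_pos: [0.6059, -0.2732, 0.0254]
orientation: [0.544, -0.453, 0.543, 0.452]
wrist_force: [-0.3, 0.4, 0.1]
finger_gap: 0.0573
```

Run:
```python
from h import *
snap('w26')
goto(.6044,-.272,.0035,169.6)
```

```text
32.7 [ 0.6059 -0.2732  0.0254] [ 0.5437 -0.4533  0.543   0.4517] [-0.5443  0.6028 -0.0214  0.9441  0.0001 -1.9332] 0.05733173724273497 [-0.3014  0.4478  0.1321]
t 32.75 pos [ 0.6057 -0.2731  0.025 ] yaw 169.6 tilt [ 0.0017 -0.0009 -1.    ] gap 0.0574 F [-0.606   0.1729 -0.2009] j6 -1.93
  wx -0.0 deg; then tx 2.15 ty 0.15 tz 0.09 cm
```

View pics/w26.png

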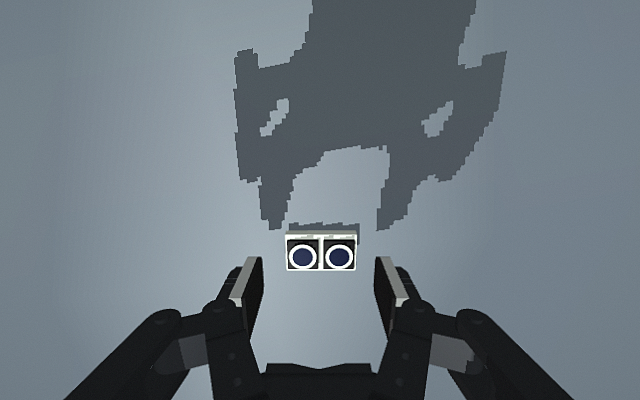

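drive_tool([
  [[0.8,0.1,0.1,0,0,0,0.66],[0.8,0,0,0,0,0,0.66],[0.5,0,0,0,0,0,0.66],[0,0,0,0,0,0,0.66],[0,0,0,0,0,0,0.6]],
])

```text
clock: 33.17
tcp_pos: [0.6035, -0.2711, 0.0017]
orientation: [0.543, -0.452, 0.544, 0.453]
wrist_force: [0.1, -0.3, 0.7]
finger_gap: 0.0512
```

drive_tool([
  [[0,0,0,0,0,0,0.5],[0,0,0,0,0,0,0.3],[0,0,0,0,0,0,0.3],[0,0,0,0,0,0,0.3],[0,0,0,0,0,0,0.3]],
])

```text
clock: 33.58
tcp_pos: [0.6043, -0.2717, 0.003]
orientation: [0.543, -0.453, 0.543, 0.452]
wrist_force: [-0.6, 0.4, -0.2]
finger_gap: 0.0405
```

Run:
```python
from h import *
snap('w27')
goto(.6044,-.272,.0035,169.6)
```

```text
33.5833 [ 0.6043 -0.2717  0.003 ] [ 0.5435 -0.4526  0.5433  0.4524] [-0.5435  0.6222 -0.0482  0.9001  0.0001 -1.9322] 0.04050219303016078 [-0.6472  0.4007 -0.2022]
t 33.63 pos [ 0.6043 -0.2716  0.003 ] yaw 169.6 tilt [ 0.0002 -0.     -1.    ] gap 0.0408 F [ 0.1972 -0.1611 -0.1819] j6 -1.93
  wx -0.0 deg; then tx -0.05 ty -0.02 tz -0.03 cm
```

View pics/w27.png

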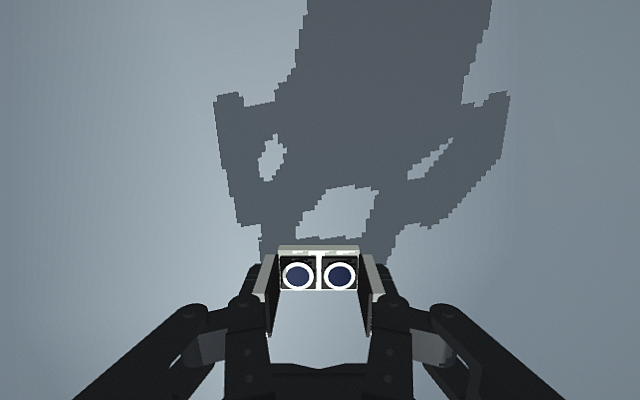

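Gripped. I'll lift it, turn it to 146° and carry it to the camera end.

drive_tool([
  [[-0.5,0,0,0,0,0,0.3],[-1.5,0,0,0,0,0,0.3],[-3,0,0,6,0,0,0.3],[-3,0,0,6,0,0,0.3],[-2,0,0,6,0,0,0.3]],
])

```text
clock: 34.05
tcp_pos: [0.605, -0.272, 0.106]
orientation: [0.609, -0.361, 0.608, 0.36]
wrist_force: [1.1, 0.0, -0.4]
finger_gap: 0.0405
```

drive_tool([
  [[0,0,0,5.4,0,0,0.3],[0,0,0,0,0,0,0.3],[0,0,0,0,0,0,0.3],[0,0,0,0,0,0,0.3],[0,0,0,0,0,0,0.3]],
])

```text
clock: 34.47
tcp_pos: [0.6035, -0.2711, 0.1016]
orientation: [0.623, -0.333, 0.624, 0.334]
wrist_force: [-0.7, 0.1, -0.8]
finger_gap: 0.0411
```

Run:
```python
from h import *
snap('w28')
print(H(.114,0))
goto(*H(.114,0),.1,146.2)
```

```text
34.4667 [ 0.6035 -0.2711  0.1016] [ 0.6232 -0.3327  0.624   0.3341] [-0.5435  0.5414  0.0732  1.1048  0.0001 -1.5255] 0.04110930192146024 [-0.695   0.0847 -0.8054]
[ 0.4774 -0.0531]
t 34.52 pos [ 0.6036 -0.2712  0.1016] yaw 146.2 tilt [-0.0018  0.0012 -1.    ] gap 0.0408 F [ 0.1637 -0.6307 -0.4576] j6 -1.53
  wx 0.0 deg; then tx 0.16 ty 22.61 tz 11.10 cm
```

View pics/w28.png

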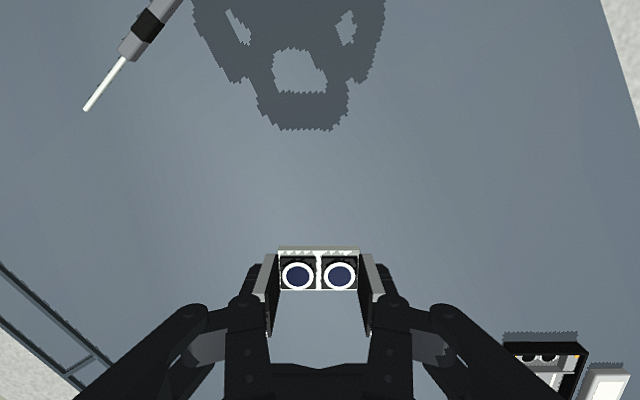

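drive_tool([
  [[0,3.3,1.7,0,0,0,0.3],[0,3.6,1.8,0,0,0,0.3],[0,3.6,1.8,0,0,0,0.3],[0,3.6,1.8,0,0,0,0.3],[0,3.6,1.8,0,0,0,0.3]],
])

```text
clock: 34.93
tcp_pos: [0.5051, -0.0976, 0.102]
orientation: [0.624, -0.333, 0.624, 0.333]
wrist_force: [0.4, 0.6, 1.0]
finger_gap: 0.0405
```

drive_tool([
  [[0,3.6,1.7,0,0,0,0.3],[0,1.3,0.5,0,0,0,0.3],[0,0,0,0,0,0,0.3],[0,0,0,0,0,0,0.3],[0,0,0,0,0,0,0.3]],
])

```text
clock: 35.35
tcp_pos: [0.4795, -0.0543, 0.103]
orientation: [0.624, -0.333, 0.624, 0.332]
wrist_force: [0.4, -0.1, 0.7]
finger_gap: 0.0408
```

Run:
```python
from h import *
snap('w29')
goto(*H(.114,0),.0035,146.2)
```

```text
35.35 [ 0.4795 -0.0543  0.103 ] [ 0.6242 -0.3333  0.6235  0.3325] [-0.2793  0.2164 -0.4124  0.9405 -0.0002 -1.2597] 0.040771216352700035 [ 0.4022 -0.1014  0.7329]
t 35.4 pos [ 0.4796 -0.0547  0.103 ] yaw 146.1 tilt [ 0.0012 -0.0005 -1.    ] gap 0.0407 F [ 0.0246  0.1962 -0.9115] j6 -1.26
  wx -0.1 deg; then tx 9.95 ty 0.26 tz 0.01 cm
```

View pics/w29.png

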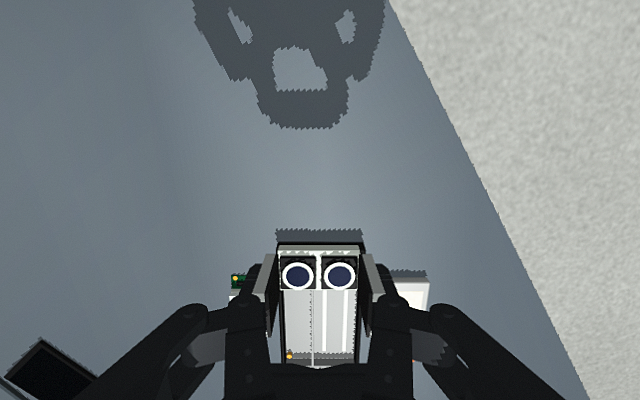

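Run:
```python
from h import *
im,st=load('w29')
for s in(.038,-.038): p=H(.081,s); print(proj('wrist',[[*p,.018]],st))
cv2.imwrite('pics/m29.png',cv2.resize(im[220:300,220:420,::-1],None,fx=4,fy=4,interpolation=0))
```

```text
[[275.6954 248.9967]]
[[366.1896 249.1784]]
```

View pics/m29.png

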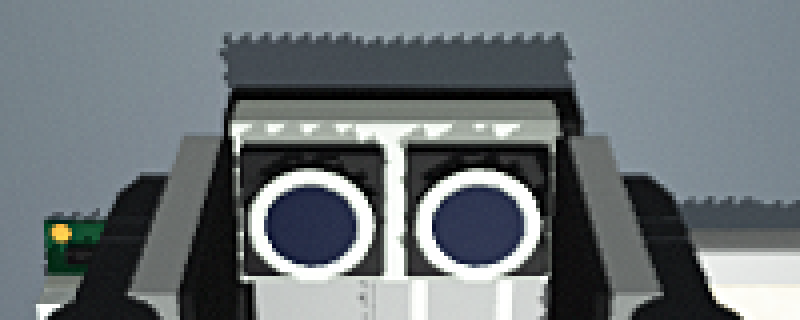

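drive_tool([
  [[1.5,0.2,0,0,0,0,0.3],[2.5,0,0,0,0,0,0.3],[2,0,0,0,0,0,0.3],[1,0,0,0,0,0,0.3],[0,0,0,0,0,0,0.3]],
])

```text
clock: 35.82
tcp_pos: [0.4753, -0.053, 0.0305]
orientation: [0.623, -0.331, 0.625, 0.334]
wrist_force: [0.2, -0.9, -0.7]
finger_gap: 0.0407
```

Run:
```python
from h import *
goto(*H(.114,0),.0035,146.2)
```

```text
t 35.82 pos [ 0.4753 -0.053   0.0305] yaw 146.1 tilt [-0.0042  0.0012 -1.    ] gap 0.0407 F [ 0.2254 -0.8971 -0.6986] j6 -1.26
  wx -0.1 deg; then tx 2.70 ty -0.18 tz 0.10 cm
```

drive_tool([
  [[0.8,0,0,0,0,0,0.3],[0.8,0,0,0,0,0,0.3],[0.7,0,0,0,0,0,0.3],[0,0,0,0,0,0,0.3],[0,0,0,0,0,0,0.3]],
])

```text
clock: 36.23
tcp_pos: [0.4765, -0.0524, 0.0097]
orientation: [0.624, -0.333, 0.624, 0.333]
wrist_force: [0.4, -1.3, 0.0]
finger_gap: 0.0408
```

drive_tool([
  [[0,0,0,0,0,0,0.3],[0,0,0,0,0,0,0.3],[0,0,0,0,0,0,0.3],[0,0,0,0,0,0,0.3],[0,0,0,0,0,0,0.3]],
])

```text
clock: 36.65
tcp_pos: [0.4768, -0.0524, 0.0101]
orientation: [0.624, -0.333, 0.624, 0.333]
wrist_force: [0.6, 0.2, 0.7]
finger_gap: 0.0407
```

Run:
```python
from h import *
snap('w30')
goto(*H(.114,0),.003,146.2)
```

```text
36.65 [ 0.4768 -0.0524  0.0101] [ 0.624  -0.333   0.6237  0.3328] [-0.2772  0.3212 -0.5398  0.7093  0.0001 -1.2576] 0.040651743531623034 [0.5895 0.2081 0.7276]
t 36.7 pos [ 0.4768 -0.0525  0.01  ] yaw 146.2 tilt [ 0.0004 -0.     -1.    ] gap 0.0407 F [-0.0155 -0.6577  0.0567] j6 -1.26
  wx -0.0 deg; then tx 0.70 ty -0.09 tz -0.02 cm
```

View pics/w30.png

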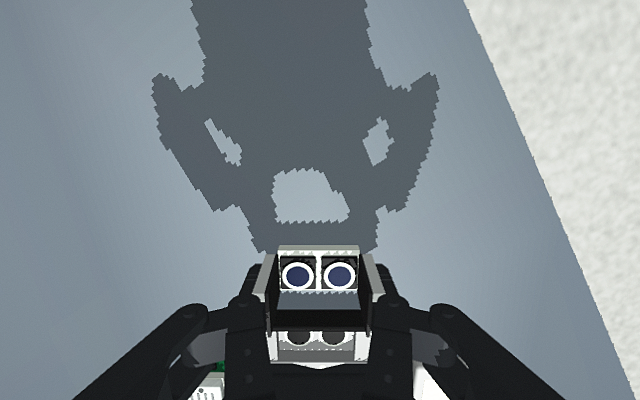

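drive_tool([
  [[0.3,0,0,0,0,0,0.3],[0.2,0,0,0,0,0,0.3],[0.1,0,0,0,0,0,0.3],[0,0,0,0,0,0,0.3],[0,0,0,0,0,0,0.3]],
])

```text
clock: 37.12
tcp_pos: [0.4764, -0.0524, 0.0036]
orientation: [0.624, -0.333, 0.624, 0.333]
wrist_force: [-0.4, -0.6, 0.2]
finger_gap: 0.0407
```

Run:
```python
from h import *
goto(*H(.114,0),.003,146.2)
```

```text
t 37.12 pos [ 0.4764 -0.0524  0.0036] yaw 146.2 tilt [-0.0004  0.0002 -1.    ] gap 0.0407 F [-0.3694 -0.6194  0.2281] j6 -1.26
  wx -0.0 deg; then tx 0.06 ty -0.12 tz -0.01 cm
```

Then lower another 0.5 mm, release and rise.

drive_tool([
  [[0.05,0,0,0,0,0,0.3],[0,0,0,0,0,0,0.3],[0,0,0,0,0,0,0.55],[0,0,0,0,0,0,0.6],[0,0,0,0,0,0,0.6]],
])

```text
clock: 37.53
tcp_pos: [0.4767, -0.0525, 0.0034]
orientation: [0.624, -0.333, 0.624, 0.333]
wrist_force: [0.2, -1.0, 0.0]
finger_gap: 0.0514
```

drive_tool([
  [[-0.5,0,0,0,0,0,0.6],[-1,0,0,0,0,0,0.6],[-3,0,0,0,0,0,0.6],[-4,0,0,0,0,0,0.6],[-4,0,0,0,0,0,0.6]],
])

```text
clock: 37.95
tcp_pos: [0.4755, -0.0521, 0.1299]
orientation: [0.623, -0.332, 0.624, 0.333]
wrist_force: [1.2, -1.2, -0.9]
finger_gap: 0.0515
```

drive_tool([
  [[-4,0,-2,0,0,0,0.6],[-3,0,-3,0,0,0,0.6],[0,0,0,0,0,0,0.6],[0,0,0,0,0,0,0.6],[0,0,0,0,0,0,0.6]],
])

```text
clock: 38.37
tcp_pos: [0.4497, -0.0924, 0.1955]
orientation: [0.624, -0.333, 0.624, 0.333]
wrist_force: [-0.1, 0.6, -0.5]
finger_gap: 0.0511
```

Run:
```python
from h import *
snap('w31')
goto(.55,.1,.25,146.2)
```

```text
38.3667 [ 0.4497 -0.0924  0.1955] [ 0.6243 -0.3328  0.6236  0.3325] [-0.3781  0.1045 -0.3066  1.1589  0.0004 -1.3577] 0.051081272929969605 [-0.0936  0.6495 -0.548 ]
t 38.42 pos [ 0.4494 -0.092   0.1946] yaw 146.2 tilt [-0.0007  0.0007 -1.    ] gap 0.0512 F [-0.3317  0.2863 -0.0147] j6 -1.36
  wx -0.0 deg; then tx -5.54 ty 2.32 tz 21.55 cm
```

View pics/w31.png

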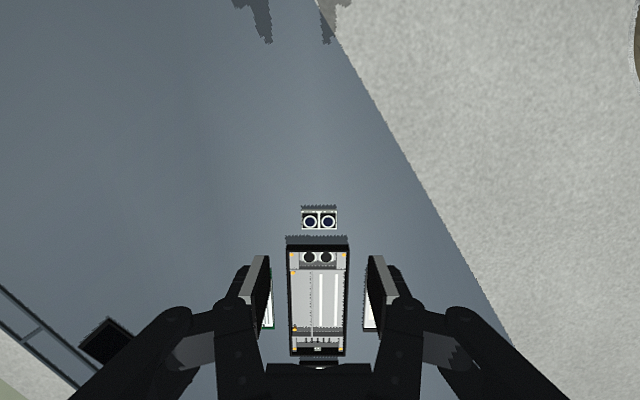

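drive_tool([
  [[-1,0.5,3.8,0,0,0,0.6],[-1,0.5,3.9,0,0,0,0.6],[-1,0.5,3.9,0,0,0,0.6],[-1,0.5,3.9,0,0,0,0.6],[-1,0.3,3.9,0,0,0,0.6]],
])

```text
clock: 38.83
tcp_pos: [0.5381, 0.0842, 0.2438]
orientation: [0.623, -0.333, 0.625, 0.334]
wrist_force: [0.4, -0.8, -0.6]
finger_gap: 0.0512
```

drive_tool([
  [[0,0,2,0,0,0,0.6],[0,0,0,0,0,0,0.6],[0,0,0,0,0,0,0.6],[0,0,0,0,0,0,0.6],[0,0,0,0,0,0,0.6]],
])

```text
clock: 39.25
tcp_pos: [0.5488, 0.0977, 0.244]
orientation: [0.623, -0.332, 0.625, 0.333]
wrist_force: [0.1, -0.4, 0.3]
finger_gap: 0.0517
```

Run:
```python
from h import *
st,im=snap('w32')
cv2.imwrite('pics/m32.png',cv2.resize(im[60:300,200:460,::-1],None,fx=3,fy=2.4,interpolation=cv2.INTER_CUBIC))
t=env.read_camera('top'); cv2.imwrite('pics/top1.png',t[:,:,::-1])
cv2.imwrite('pics/z3.png',cv2.resize(t[80:280,110:510,::-1],None,fx=2,fy=2,interpolation=cv2.INTER_CUBIC))
# bystander shift: mean abs diff around them
t0=cv2.imread('pics/top0.png')[:,:,::-1].astype(int)
for n,(x,y) in dict(disp=(318,127),tin=(479,256),drv=(485,193),cl=(137,189)).items():
    s=np.s_[y-32:y+32,x-35:x+35]
    g0=cv2.cvtColor(t0[s].astype(np.uint8),cv2.COLOR_RGB2GRAY).astype(np.float32);g1=cv2.cvtColor(t[s],cv2.COLOR_RGB2GRAY).astype(np.float32)
    print(n,np.abs(g0-g1).mean(),cv2.phaseCorrelate(g0,g1))
```

```text
39.25 [0.5488 0.0977 0.244 ] [ 0.6231 -0.3324  0.6247  0.3331] [ 0.0321  0.2779  0.0287  1.3241 -0.0001 -0.9477] 0.05166147151184068 [ 0.0542 -0.3928  0.2522]
disp 2.474107 ((0.016786646699600283, -0.16436150406110528), 0.9798855918149153)
tin 3.458482 ((-0.03408581442901948, 0.03254958228012228), 0.8095979419433408)
drv 2.9319196 ((-0.07113163301059444, 0.023193932838626807), 0.8993749690966474)
cl 12.110937 ((-0.12142639168934721, 0.04656753586371565), 0.8581142562131087)
```

View pics/m32.png

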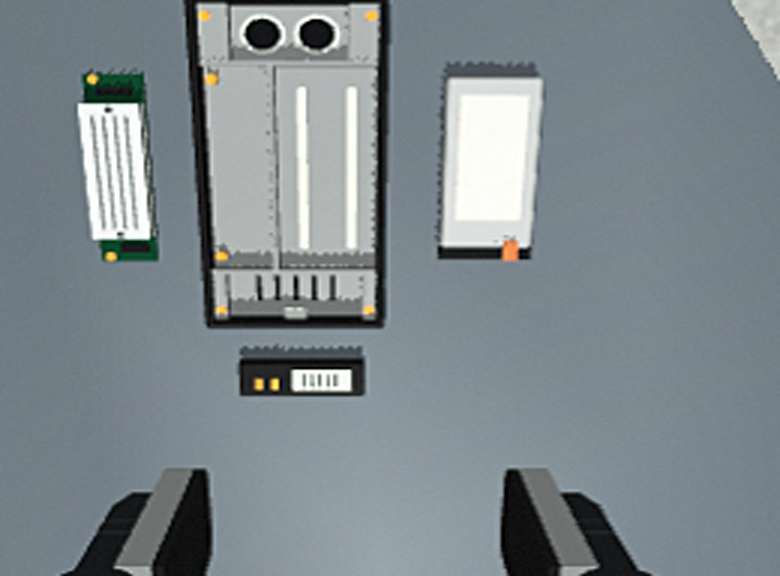

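View pics/z3.png

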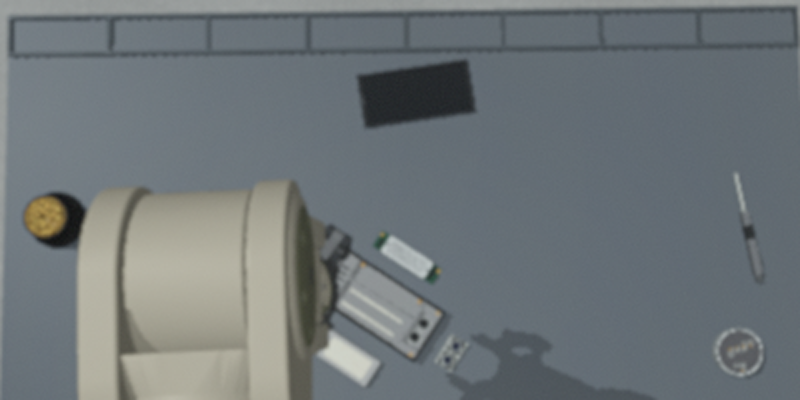

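Run:
```python
from h import *
im,st=load('w32')
def hf(P):
    a=np.radians(HY);c,s=np.cos(a),np.sin(a); d=P[:,:2]-HC; return np.c_[d@[c,s],d@[-s,c]]*1000
def rep(n,px,z,st):
    P=hf(onplane('wrist',px,z,st)); e=P[0]+P[1]-P[2]-P[3]; print(n,P.mean(0),'dir %.1f'%np.degrees(np.arctan2(e[1],e[0])),np.linalg.norm(P-np.roll(P,1,0),axis=1))
f=lambda L:np.array(L)/[3,2.4]+[200,60]
rep('cover',f([(78,103),(141,103),(155,240),(93,240)]),.0145,st)
rep('board',f([(83,73),(144,73),(158,260),(101,260)]),.0036,st)
rep('batt',f([(447,77),(543,77),(529,260),(438,260)]),.012,st)
rep('spk',f([(240,358),(363,358),(363,395),(240,395)]),.011,st)
print('housing end',hf(onplane('wrist',f([(207,327),(384,327)]),.018,st)))
im,st=load('w31')
cv2.imwrite('pics/m31.png',cv2.resize(im[195:265,275:360,::-1],None,fx=8,fy=8,interpolation=0))
```

```text
cover [-1.0944 70.1115] dir 0.2 [67.1694 24.5958 67.1509 25.662 ]
board [-0.4244 70.7507] dir -0.6 [94.0468 24.2107 94.0137 24.4985]
batt [ -0.574  -79.6869] dir -0.2 [90.1336 37.3178 90.1799 38.2475]
spk [-111.5946   -1.8332] dir -1.1 [22.0118 54.1625 21.9948 55.1317]
housing end [[-80.6107  37.4748]
 [-80.6001 -37.9144]]
```

View pics/m31.png

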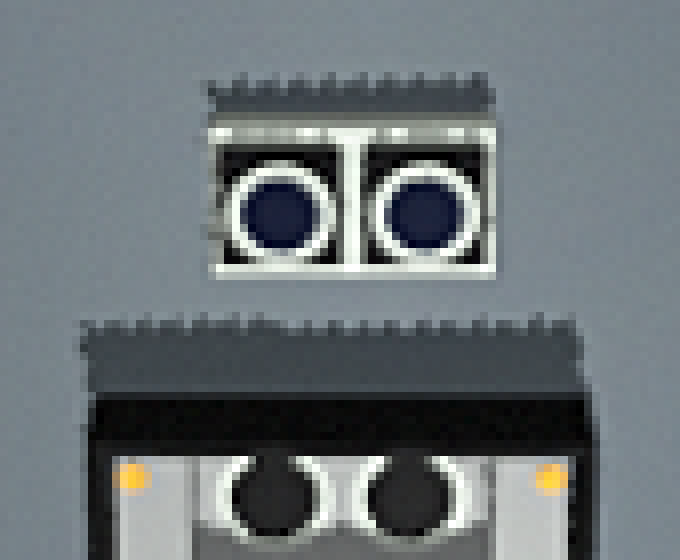

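Run:
```python
from h import *
im,st=load('w31')
P=onplane('wrist',np.array([(208,128),(496,128),(496,279),(214,279)])/8+[275,195],.0085,st)
a=np.radians(HY);d=P[:,:2]-HC;q=np.c_[d@[np.cos(a),np.sin(a)],d@[-np.sin(a),np.cos(a)]]*1000;print(q.mean(0),np.linalg.norm(q-np.roll(q,1,0),axis=1))
print(env.hand_in())
```

```text
[114.1204  -2.2314] [23.8653 41.8406 23.863  41.8791]
the job is handed in; nothing more can be done
None
```

I placed all five parts and handed the job in at about 39 s of the 112 s allowed. The hand-in gave no verdict. By my last wrist-camera measurements, every part is inside its limits.

| Part | Position in the housing frame (x, y), mm | Off parallel |
|---|---|---|
| Board | (0, 71) | under 1° |
| Battery | (-1, -80) | under 1° |
| Loudspeaker | (-112, -2) | about 1° |
| Camera | (114, -2) | not worked out; looks parallel in the picture |

- **Cover:** it sits flat on the fence, about 1 mm off centre and about 1° off parallel to the board.
- **Gaps:** the parts stand about 20 to 23 mm clear of the housing.
- **Bystanders:** comparing the first and last top views, the display, tin, screwdriver and tip cleaner moved less than 0.2 px (under 1 mm).
- **Housing:** its socket end is still within 1 mm of where I first measured it with the wrist camera.

**Disagreement between cameras:** the first top-camera and wrist-camera estimates of the housing centre differed by about 2 mm, the stated calibration limit. I used the wrist values throughout.

**Contact with the mat:** gripping the loudspeaker pressed the fingertips on the mat with about 6 N, well below the limits.

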